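# Load the blast-cleaning pot and start it

### The job

Put every roller part lying on the bench into the compartment of the round cleaning pot whose marker plate shows that part's outline (round housing, square block, long shoe), turning the dial cover by its black post so that its opening lies over the compartment you need. When all are in, turn the cover so that its opening lies squarely over the blanked-off sector, then press the three panel keys fully down one at a time, smallest first, then the middle-sized one, then the largest, letting each come back up. Do not press a key while the cover is open, and leave the mallet head, punch and lagging ring where they are.

Things in the scene. Friction and masses are not known exactly. Their poses are not given: they have to be found in the camera images.
- drum_center (a point): On the cleaning pot's axis, 12 mm above the bench, on its round base flange (410 mm across). The fixed pot's wall has 138 mm outer and 132 mm inner radius and is 75 mm high above the bench. Thin cross walls (4 mm) make four quarter compartments, floor at 12 mm. x points through the middle of the blanked sector; the other compartments are centred at +90, 180, -90 deg about z. Parts fit 80 mm from the axis.
- blank (a point): Point in the middle of the blanked-off sector (closed by a dark steel top, no marker plate), 90 mm from the pot's axis, 75 mm above the bench.
- opening (a point): Middle of the cover's opening, 90 mm from the axis. The cover is a white-painted metal disc of 142 mm radius, its underside 76 mm and top 84 mm above the bench, with one open quarter (90 degree sector) from near the centre to the rim. A hub of 22 mm radius, top at 89 mm, sits on the axis.
- cover (a joint): Angle of the cover about the vertical pot axis, rad, positive counter-clockwise from above; 0 (or any whole turn) = opening over the blanked sector. Turns without stops both ways; about 0.15 N m of friction holds it where it is left.
- post (a point): On the black upright turning post of the cover (round, 24 mm diameter, from 84 to 138 mm above the bench); the point is on the post's axis 115 mm above the bench. The post stands 100 mm from the pot's axis, opposite the opening.
- key_small_top (a point): Top centre of the smallest round key (22 mm diameter).
- key_mid_top (a point): Top centre of the middle-sized round key (32 mm diameter).
- key_large_top (a point): Top centre of the largest round key (44 mm diameter). The three keys stand in a row 66 mm apart on a fixed grey panel 240 x 85 x 22 mm; their order in the row varies.
- key_small (a joint): Travel of that key, m: 0 = up, 0.006 = fully down; a spring needs about 5 N for full travel. It counts as pressed beyond 0.004.
- key_mid (a joint): Travel of that key, m: 0 = up, 0.006 = fully down; a spring needs about 5 N for full travel. It counts as pressed beyond 0.004.
- key_large (a joint): Travel of that key, m: 0 = up, 0.006 = fully down; a spring needs about 5 N for full travel. It counts as pressed beyond 0.004.
- housing_c (a point): Centre, half-way up, of the round steel bearing housing, an upright cylinder 58 mm in diameter and 56 mm high (about 0.35 kg). z is its upright axis. May be absent.
- mark_round_c (a point): Marker plate for the housing: black disc 44 mm across with a raised round disc 26 mm across, fixed on the flange outside the wall, 178 mm from the pot's axis, in the direction of the middle of the compartment meant for the housing. Which compartment has which marker varies.
- block_c (a point): Centre, half-way up, of the square aluminium drive block, 50 x 50 mm and 56 mm high (about 0.32 kg); x and y square to its sides. z is its upright axis. May be absent.
- mark_square_c (a point): Marker plate for the block: black disc 44 mm across with a raised square 24 mm wide, fixed on the flange outside the wall, 178 mm from the pot's axis, in the direction of the middle of the compartment meant for the block. Which compartment has which marker varies.
- shoe_c (a point): Centre, half-way up, of the long steel guide shoe, 75 mm (its x) by 34 mm (its y) and 56 mm high (about 0.3 kg). z is its upright axis. May be absent.
- mark_bar_c (a point): Marker plate for the shoe: black disc 44 mm across with a raised narrow bar 34 x 10 mm, fixed on the flange outside the wall, 178 mm from the pot's axis, in the direction of the middle of the compartment meant for the shoe. Which compartment has which marker varies.
- mallet: Bystander: red mallet head, 100 mm long, 60 mm thick, lying; origin at the centre of its underside. Leave it alone.
- punch: Bystander: stubby brass drift punch, 24 mm thick, 85 mm high, standing; origin at the centre of its underside. Leave it alone.
- lagging: Bystander: orange lagging ring, 90 mm across, 30 mm high; origin at the centre of its underside. Leave it alone.
Mind the look-alikes: they are no part of the job. Leave any purple or red look-alike of the part that bears housing_c alone.

How it is judged:
On the way, in this order (a step that is already met when the one before it is completed fails the run):
1. every part present lies in the compartment with its own marker (horizontal distance between housing_c and mark_round_c below 0.14 m and horizontal distance between each of housing_c, block_c, shoe_c and drum_center below 0.112 m and height (world z) of each of housing_c, block_c, shoe_c below 0.058 m and horizontal distance between block_c and mark_square_c below 0.14 m and horizontal distance between shoe_c and mark_bar_c below 0.14 m), for 0.2 s.
2. the cover's opening is turned over the blanked-off sector (horizontal distance between opening and blank below 0.012 m), for 0.2 s.
3. the smallest key is pressed (value of joint key_small above 0.004 m), for 0.05 s.
4. the middle-sized key is pressed (value of joint key_mid above 0.004 m), for 0.05 s.
5. the largest key is pressed (value of joint key_large above 0.004 m), for 0.05 s.
At the end, for the whole second after the job is handed in: Every part present lies in the pot (centre within 112 mm of the pot's axis, below 58 mm) in the compartment of its own marker (centre within 140 mm of the marker); the opening is within 12 mm of the middle of the blanked sector (about 0.13 rad); all three keys are up again (all of step 1 and horizontal distance between opening and blank below 0.012 m and value of joint each of key_small, key_mid, key_large below 0.0015 m); the robot touches nothing.
It fails at once if a key is pressed while the cover's opening is not over the blanked sector (value of joint any of key_small, key_mid, key_large above 0.004 m and horizontal distance between opening and blank above 0.02 m).
It fails at once if two keys are pressed at once (value of joint each of key_small, key_mid above 0.003 m or value of joint each of key_mid, key_large above 0.003 m or value of joint each of key_small, key_large above 0.003 m).
It fails at once if a bystander (mallet head, punch, lagging ring) is moved more than 40 mm (distance of any of mallet, punch, lagging from where it was at the start of the episode above 0.04 m).
Of housing, block, shoe only 2 to 3 are there at a start; the rules pass over those that are not, and their reading is None.
At some moment in a run one of housing, block, shoe may be knocked a few centimetres aside while the robot is not near it.
Once in a run the grip may slacken for a moment while it holds something.
It also fails if it takes over 210 s, if anything falls off the work surface, if the arm or the gripper's body presses on something with over 40 N, if the wrist force passes 120 N, or if a joint passes its speed limit or range.

### The arm

A 7-joint arm with a two-finger parallel gripper is mounted at the origin on the work surface. World frame = base frame: x ahead of the robot, y to its left, z up, the work surface at z = 0. Lengths are in m, angles in rad, forces in N, time in s.
With the tool pointing down it reaches from about 0.4 to 0.85 m from the base axis. Payload 6.9 kg.
Tool frame: the origin (TCP) lies between the finger pads; the fingertips stand arm.nose_length ahead of it and the grasp point (between the pads) lies 3 mm ahead of it (arm.nose_length is the distance from the TCP to the fingertips, in m); z points along the fingers, x is the direction in which the jaws open and shut, and the axes are right-handed (so a half turn about z gives the same grasp; the last joint's range is limited). The gripper opens to 85 mm and grips with 20 to 120 N. Pads are 22 mm wide; open, the fingers measure 114 mm over their backs; the gripper's body (76 mm by 85 mm) begins 54 mm behind the grasp point. The pads swing forward as they close: fully open they stand 13 mm farther back than shut.
Start: joints at [1.456, 0.507, -0.238, 1.5, 0.126, 1.149, -0.155], TCP at [0.137, -0.61, 0.253] pointing down, gripper open.
Joint ranges: [-3.08, 3.08], [-0.24, 2.05], [-1.43, 1.35], [0, 2.5], [-1.52, 4.66], [0.17, 1.96], [-2.89, 2.89]. Speed limits (rad/s): [2.39, 2.39, 3.14, 3.14, 3.14, 3.14, 3.14].

### API

Orientations are given as a 3x3 rotation matrix whose columns are the frame's x, y, z axes.
In Python, from plant import monitor, viewer, job, arm gives the robot as it stands.
- The arm moves only by the tool drive_tool, never from a script. Its argument "commands" is a list of rows, each a list of 7 numbers: the shift along the tool's x, y, z in cm, then the turn, a rotation vector about the tool's x, y, z in degrees, then the opening, from 0 (shut) to 1 (fully open). In form: [[x, y, z, wx, wy, wz, hand], ...]. A call has 1 to 12 rows; each row is the pose to reach, as a shift and turn from the pose commanded when the call began, along the tool's axes at that moment; what a row does not reach only later rows make up. A row lasts 1/10 s, in which the tool goes at most 50 mm and 8.59 degrees, less where a joint would pass 70% of its speed; a pose out of reach is approached as far as the arm can. A call with a gripper value outside its range is refused whole. The fingers move at their own pace and stop on an object; the grip force is fixed at half the most. Time passes only in rows, so rows that repeat a pose let the fingers close. It gives the time, the measured TCP pose, the force and the opening at its end, in the units of the state.
- monitor.read_state(): the state, without advancing time (a new reading comes with each control period).
- viewer.camera(name): name is "side" or "top" or "wrist"; returns the picture (420x560x3 uint8, red, green, blue); there is no depth.
- viewer.camera_info(name): a dict with "fovy" (degrees; the focal length in pixels is half the picture's height over the tangent of half this angle, whatever the lens; pixels are square), "cx", "cy" (the principal point, pixels), "D" ([k1, k2, p1, p2, k3] as OpenCV has them; the pictures are not rectified), "origin" and "attitude" of the camera in the world; the wrist camera has in their place "tool_from_camera" (4x4, takes a point from camera to tool coordinates, whose origin is the TCP and whose axes are the tool frame's). Camera axes: x right, y up, looking along -z (the intrinsics and any distortion apply to the point x, -y, -z); pixel columns grow to the right and rows downward; lengths in m; the calibration is good to about 2 mm. A picture is of the moment at which its call begins: read the wrist's pose just before it. camera_info takes no time and is no camera call.
- job.finish_job(): hands the job in, once; it reports no verdict.
The state is a dict: "clock": time; "joints": joint angles; "joint_vel": joint speeds; "tau": joint torques, N m; "ee_pos": TCP position; "tool_rot": TCP orientation; "ft_force": force on the tool from outside, world axes, zero at the start; "wrist_torque": the same for the moment, N m; "finger_gap": opening from 0.0 (shut) to 1.0 (fully open).
Only numpy, scipy, OpenCV 4.12 (cv2) and the standard library are available. Lean on these libraries where they do the work, as an engineer would, in place of code of your own. Each camera call takes 0.05 s, during which the arm holds its last target.

## Working session

There is one attempt and no reset: what is moved stays moved. The work goes in short steps, Python scripts to look and compute and a tool call to move; the robot and the scene stay as the last step left them, time stands still between calls to the robot, and variables do not carry over. Pictures are saved under pics/ and viewed, and the job is handed in when it is done.

Besides the shell and the picture viewer there is one more tool, called after "Emit:" as a command line: name --pt "numbers of a row" for each row, then --argument value for the rest. drive_tool: Moves the arm, as the interface text tells. Its arguments: {"type":"object","properties":{"commands":{"type":"array","items":{"type":"array","items":{"type":"number"}}}},"required":["commands"]}

```bash
ls; mkdir -p pics; python3 - <<'E'
from plant import monitor, viewer, job, arm
import cv2
print(monitor.read_state()); print(arm.nose_length)
for n in ["side","top","wrist"]:
    print(n,viewer.camera_info(n))
    cv2.imwrite(f"pics/{n}0.png",viewer.camera(n)[:,:,::-1])
E
```

```text
pics
{'clock': 0.0, 'joints': array([ 1.4555152 ,  0.50834559, -0.2374957 ,  1.50114055,  0.12574967,
        1.14885848, -0.15479406]), 'joint_vel': array([-4.95778041e-05,  3.76925609e-04,  4.60159224e-04,  5.59779950e-05,
        1.27774887e-03, -6.43474310e-04,  5.08453259e-04]), 'tau': array([-8.69705809e-05, -6.20591211e+01, -2.18643732e+00, -2.49645907e+01,
        1.26711134e-02,  1.19001223e-02, -2.75423315e-05]), 'ee_pos': array([ 0.13666742, -0.60941206,  0.25242114]), 'tool_rot': array([[ 2.19010067e-01, -9.75722487e-01, -4.68800059e-04],
       [-9.75721017e-01, -2.19010552e-01,  1.69551819e-03],
       [-1.75702738e-03,  8.60825186e-05, -9.99998453e-01]]), 'ft_force': array([-0.71335153,  0.59654419,  1.01168101]), 'wrist_torque': array([-0.00208653, -0.02853894, -0.00332269]), 'finger_gap': 0.9958921117569863}
0.022
side {'fovy': 57.12801783266612, 'cx': 281.89232248502435, 'cy': 207.23827494060598, 'D': array([0.01494417, 0.        , 0.        , 0.        , 0.        ]), 'origin': array([ 0.35730052, -0.5923106 ,  0.72694397]), 'attitude': array([[ 0.9499082 ,  0.2149
[... 307 characters left out ...]
534346, 1.3821882 ]), 'attitude': array([[-0.02057487,  0.99208009, -0.1239103 ],
       [-0.99970574, -0.01882174,  0.01530251],
       [ 0.01284911,  0.12418868,  0.99217542]])}
wrist {'fovy': 68.85835476861757, 'cx': 275.6623335236111, 'cy': 202.77349425484988, 'D': array([0.00231302, 0.        , 0.        , 0.        , 0.        ]), 'tool_from_camera': array([[ 9.99999144e-01, -1.26589162e-03, -3.29619932e-04,
        -4.99626481e-04],
       [-1.30705709e-03, -9.56887872e-01, -2.90454629e-01,
        -7.30378943e-02],
       [ 5.22747658e-05,  2.90454811e-01, -9.56888708e-01,
        -1.20563841e-01],
       [ 0.00000000e+00,  0.00000000e+00,  0.00000000e+00,
         1.00000000e+00]])}
```

View pics/top0.png

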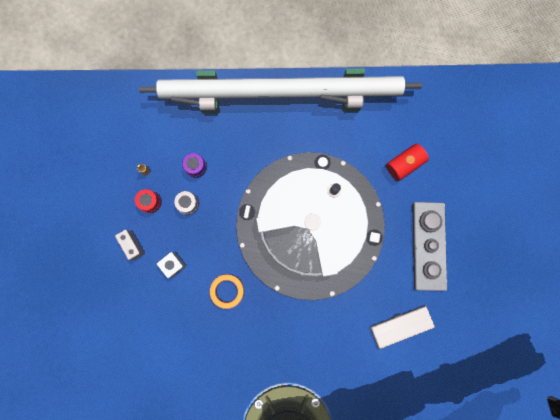

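View pics/side0.png

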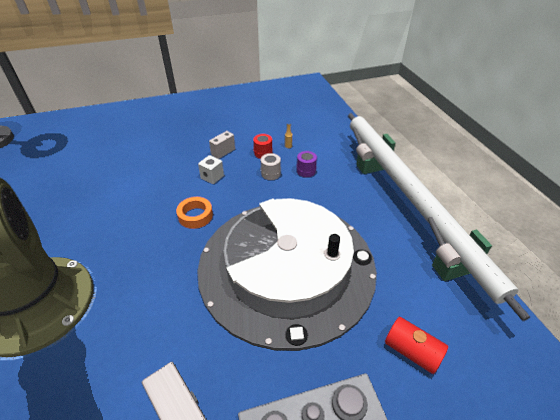

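View pics/wrist0.png

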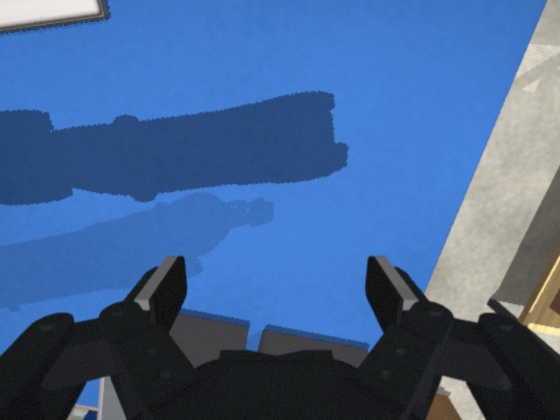

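Candidates: housing is the grey cylinder at top(185,203); its look-alikes are the red (147,201) and purple (193,165) ones. The block is at (170,265) and the shoe at (127,245). The pale slab at (402,327) is not described. Markers: round (322,162), bar (247,212), square (374,237). I'll check these in close crops.

```bash
cat > h.py <<'E'
import numpy as np, cv2
from plant import monitor, viewer, job, arm
from scipy.spatial.transform import Rotation as R
def K(i):
    f=210/np.tan(np.radians(i['fovy']/2)); return np.array([[f,0,i['cx']],[0,f,i['cy']],[0,0,1.]])
def campose(n,st=None):
    i=viewer.camera_info(n)
    if n=='wrist':
        T=i['tool_from_camera']; Rt=st['tool_rot']
        return i,Rt@T[:3,3]+st['ee_pos'],Rt@T[:3,:3]
    return i,i['origin'],i['attitude']
def unproj(n,px,z,st=None):
    i,o,A=campose(n,st)
    u=cv2.undistortPoints(np.array(px,float).reshape(-1,1,2),K(i),i['D'])[:,0]
    d=np.c_[u[:,0],-u[:,1],-np.ones(len(u))]@A.T
    return o+d*((z-o[2])/d[:,2])[:,None]
def proj(n,P,st=None):
    i,o,A=campose(n,st)
    c=(np.array(P,float).reshape(-1,3)-o)@A
    c=c*[1,-1,-1]
    return cv2.projectPoints(c,np.zeros(3),np.zeros(3),K(i),i['D'])[0][:,0]
def snap(n,name):
    st=monitor.read_state(); im=np.ascontiguousarray(viewer.camera(n)[:,:,::-1]); cv2.imwrite(f'pics/{name}.png',im)
    np.save(f'pics/{name}.npy',np.r_[st['ee_pos'],st['tool_rot'].ravel()])
    return im,st
def crop(im,x0,y0,w,h,s,name):
    c=cv2.resize(im[y0:y0+h,x0:x0+w],None,fx=s,fy=s,interpolation=cv2.INTER_CUBIC); cv2.imwrite(f'pics/{name}.png',c); return c
def goto(p,rotz=None,st=None):
    """tool-frame shift (cm) + rotvec(deg) to pos p and with tool down, tool x axis at yaw rotz"""
    st=st or monitor.read_state(); Rt=st['tool_rot']
    s=Rt.T@(np.array(p)-st['ee_pos'])*100
    if rotz is None: w=None; rv=np.zeros(3)
    else:
        x=np.array([np.cos(rotz),np.sin(rotz),0]); z=np.array([0,0,-1.]); G=np.c_[x,np.cross(z,x),z]
        rv=np.degrees(R.from_matrix(Rt.T@G).as_rotvec())
    print('shift',s.round(2),'rot',rv.round(2))
E
python3 - <<'E'
from h import *
im=cv2.imread('pics/top0.png')
crop(im,100,140,150,170,4,'c1'); crop(im,230,145,160,160,4,'c2'); crop(im,360,140,110,220,3,'c3')
E
```

```text
(no output)
```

View pics/c1.png

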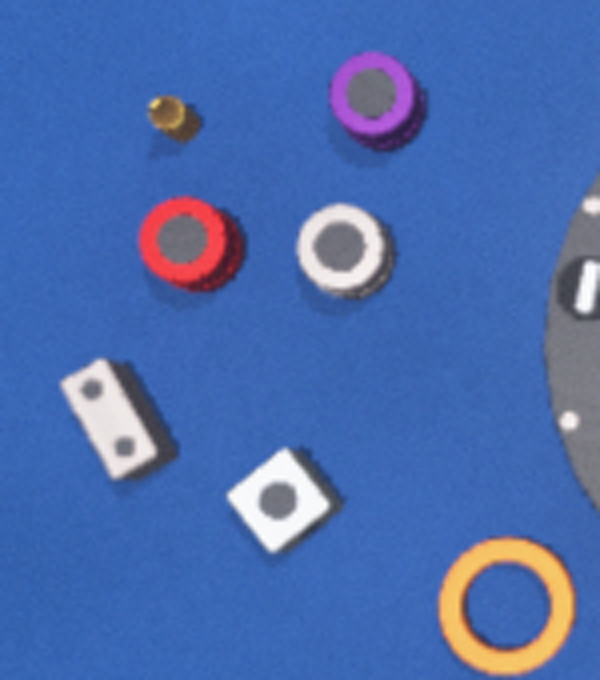

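View pics/c2.png

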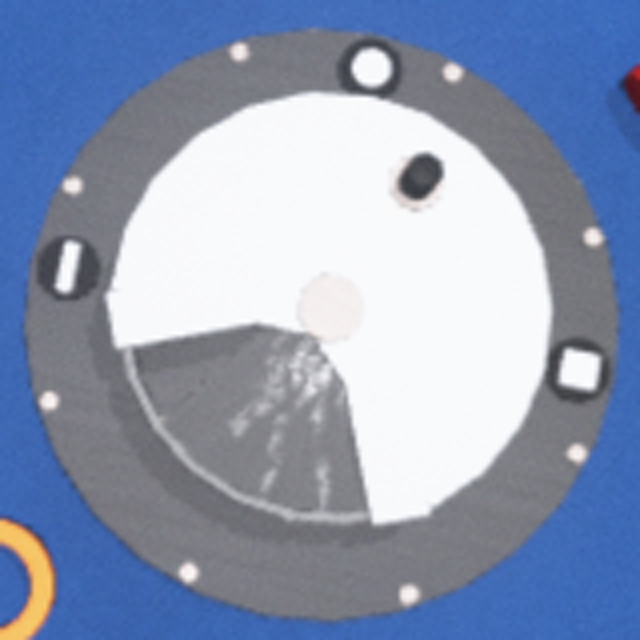

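View pics/c3.png

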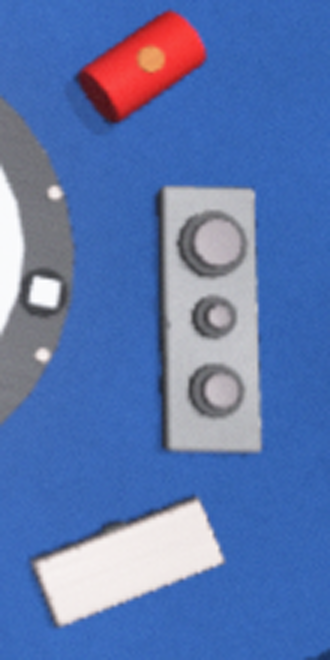

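```bash
python3 - <<'E'
from h import *
def c(o,s,p): return [((u+.5)/s-.5+o[0],(v+.5)/s-.5+o[1]) for u,v in p]
o1=(100,140);o2=(230,145);o3=(360,140)
h=unproj('top',c(o1,4,[(342,245),(372,93),(182,240)]),.056); print('housing/purple/red',h.round(4))
sh=unproj('top',c(o1,4,[(61,383),(103,359),(158,456),(117,480)]),.056)
print('shoe',sh.mean(0).round(4),np.linalg.norm(np.diff(sh,axis=0),axis=1).round(3)); d=sh[2]-sh[1]; print('yaw long',np.degrees(np.arctan2(d[1],d[0])))
b=unproj('top',c(o1,4,[(228,496),(287,449),(332,505),(275,552)]),.056)
print('block',b.mean(0).round(4),np.linalg.norm(np.diff(b,axis=0),axis=1).round(3)); d=b[1]-b[0]; print('yaw',np.degrees(np.arctan2(d[1],d[0])))
print('punch', unproj('top',c(o1,4,[(167,115)]),.085).round(3),'lag',unproj('top',c(o1,4,[(507,606)]),.03).round(3))
m=unproj('top',c(o2,4,[(371,67),(67,267),(578,369)]),.016); print('marks round bar square',m.round(4))
hub=unproj('top',c(o2,4,[(330,307)]),.089)[0]; print('hub',hub.round(4))
# flange circle fit at z=.012
F=unproj('top',c(o2,4,[(25,310),(617,330),(310,28),(330,619),(110,120),(545,535),(120,520),(530,115)]),.012)
A=np.c_[2*F[:,:2],np.ones(8)]; s=np.linalg.lstsq(A,(F[:,:2]**2).sum(1),rcond=None)[0]; print('flange c',s[:2].round(4),np.sqrt(s[2]+s[0]**2+s[1]**2))
print('bar-square mid',((m[1]+m[2])/2).round(4), np.linalg.norm(m-hub,axis=1))
C=s[:2]
for n,p in zip('RBS',m): print(n,np.degrees(np.arctan2(*(p[:2]-C)[::-1])),np.linalg.norm(p[:2]-C))
po=unproj('top',c(o2,4,[(428,165)]),.138)[0];print('post',po.round(4),np.degrees(np.arctan2(*(po[:2]-C)[::-1])),np.linalg.norm(po[:2]-C))
e=unproj('top',c(o2,4,[(115,347),(372,523)]),.084);
for p in e: print('edge',p.round(3),np.degrees(np.arctan2(*(p[:2]-C)[::-1])),np.linalg.norm(p[:2]-C))
k=unproj('top',c(o3,3,[(219,240),(218,316),(221,391)]),.04);print('keys L S M',k.round(4),np.linalg.norm(np.diff(k,axis=0),axis=1))
E
```

```text
housing/purple/red [[0.6075 0.2612 0.056 ]
 [0.7105 0.2413 0.056 ]
 [0.6129 0.367  0.056 ]]
shoe [0.4946 0.4126 0.056 ] [0.031 0.074 0.03 ]
yaw long -150.2821411973071
block [0.4391 0.3008 0.056 ] [0.048 0.048 0.047]
yaw -51.94394808258165
punch [[0.691 0.37  0.085]] lag [[0.367 0.156 0.03 ]]
marks round bar square [[ 0.7177 -0.1129  0.016 ]
 [ 0.5813  0.1005  0.016 ]
 [ 0.5044 -0.2478  0.016 ]]
hub [ 0.5427 -0.0733  0.089 ]
flange c [ 0.5431 -0.0769] 0.2032436361099101
bar-square mid [ 0.5429 -0.0737  0.016 ] [0.1936896  0.19240719 0.1929259 ]
R -11.635915828194973 0.17824523913769186
B 77.83065964228962 0.18144708764243625
S -102.74551792548655 0.1751597541261454
post [ 0.6264 -0.1336  0.138 ] -34.246261456625845 0.10076041918282665
edge [0.52  0.067 0.084] 99.21739590621422 0.1455386310331445
edge [ 0.403 -0.097  0.084] -171.97881459798893 0.14133983472068443
keys L S M [[ 0.5462 -0.4026  0.04  ]
 [ 0.478  -0.3976  0.04  ]
 [ 0.4116 -0.3962  0.04  ]] [0.06836003 0.06647623]
```

The top view shows all three parts present. The markers are round (ahead), bar (left) and square (right), and the blank side faces the robot. Pot centre is about (0.543,-0.074), with compartment directions round −12°, bar 78°, square −102° and blank 168°. The post is at about −35°. Keys from far to near are large, small, middle. I'll go to the post first.

Emit:
drive_tool --pt "-3 -5 0 0 0 4 1" --pt "-6 -10 0 0 0 8 1" --pt "-9 -14.5 0 0 0 12 1" --pt "-12 -19.5 0 0 0 16 1" --pt "-15 -24 0 0 0 20 1" --pt "-18 -29 0 0 0 24 1" --pt "-21 -34 0 0 0 28 1" --pt "-24 -39 0 0 0 32 1" --pt "-27 -44 0 0 0 36 1" --pt "-30 -49 0 0 0 40 1" --pt "-33 -54 0 0 0 44 1" --pt "-35.8 -58.1 0 0 0 48 1"

```text
clock: 1.35
ee_pos: [0.568, -0.19, 0.2531]
tool_rot: [[-0.581, -0.814, -0.0], [-0.814, 0.581, -0.0], [0.0, 0.0, -1.0]]
ft_force: [0.4, -1.0, 0.5]
finger_gap: 0.998
```

```bash
python3 - <<'E'
from h import *
im,st=snap('wrist','w1')
print(st['ee_pos'],st['joints'].round(2))
goto([.6264,-.1336,.25],np.radians(-125.5),st)
print(proj('wrist',[[.6264,-.1336,.138],[.543,-.074,.089]],st))
E
```

```text
[ 0.56804162 -0.18996763  0.25310288] [ 0.38  0.46 -0.16  1.57  0.08  1.11 -1.99]
shift [-7.98 -1.47  0.31] rot [ 0.01 -0.02 -0.03]
[[174.14931415 186.54986082]
 [198.35943837 270.98267685]]
```

View pics/w1.png

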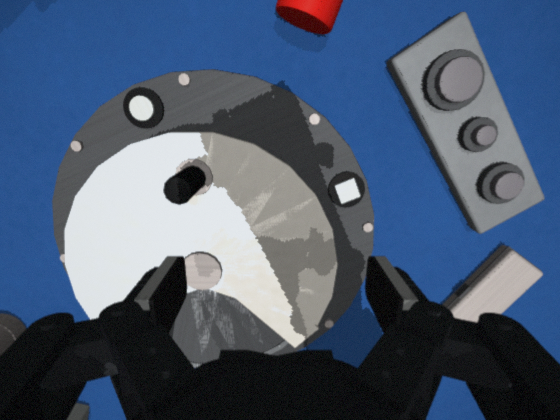

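The wrist view shows the post top near (178,190) and the hub near (203,270), within a few px of prediction. I'll refine the pot centre from this view.

```bash
python3 - <<'E'
from h import *
im=cv2.imread('pics/w1.png'); crop(im,120,140,180,150,4,'c4'); crop(im,380,0,170,240,3,'c5')
E
```

```text
(no output)
```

View pics/c4.png

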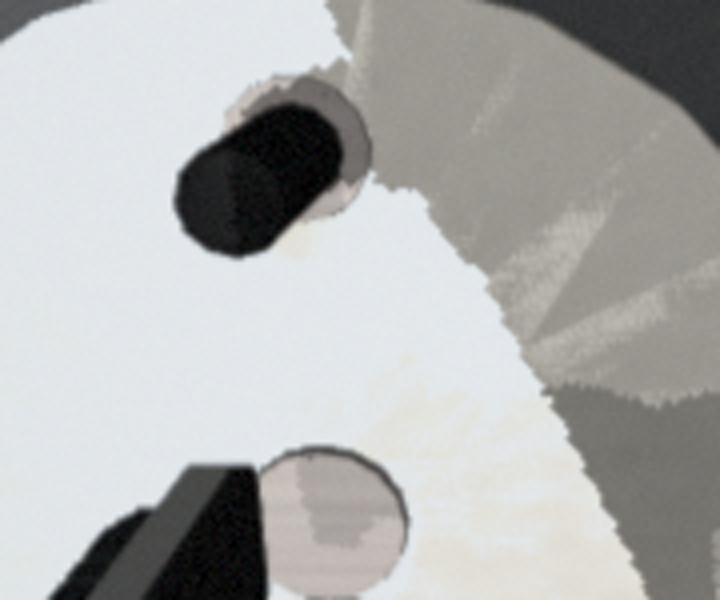

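View pics/c5.png

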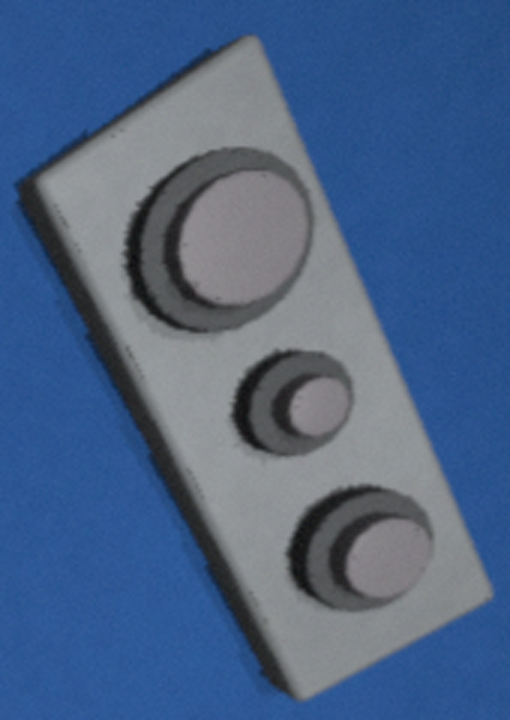

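```bash
python3 - <<'E'
from h import *
a=np.load('pics/w1.npy'); st=dict(ee_pos=a[:3],tool_rot=a[3:].reshape(3,3))
print('hub',unproj('wrist',[(203.1,270.6)],.089,st).round(4),'post',unproj('wrist',[(177.9,190.6)],.138,st).round(4))
print('marks',unproj('wrist',[(142,107),(347,190)],.016,st).round(4))
kw=[(461.3,79),(486,135),(509.3,185.3)]
kt=[((u+.5)/3-.5+360,(v+.5)/3-.5+140) for u,v in [(219,240),(218,316),(221,391)]]
for z in [.03,.034,.038,.042,.046]:
    A=unproj('wrist',kw,z,st);B=unproj('top',kt,z); print(z,(A-B)[:,:2].round(4).tolist(),A[:,:2].round(4).tolist(),np.linalg.norm(np.diff(A,axis=0),axis=1).round(4))
E
```

```text
hub [[ 0.5405 -0.0783  0.089 ]] post [[ 0.6222 -0.1338  0.138 ]]
marks [[ 0.7158 -0.1132  0.016 ]
 [ 0.5019 -0.2491  0.016 ]]
0.03 [[-0.0075, -0.0024], [-0.007, -0.0046], [-0.0084, -0.0041]] [[0.5397, -0.4083], [0.4716, -0.4054], [0.4032, -0.4035]] [0.0682 0.0683]
0.034 [[-0.0061, -0.0017], [-0.005, -0.0038], [-0.0057, -0.0034]] [[0.5408, -0.4062], [0.4734, -0.4033], [0.4059, -0.4015]] [0.0674 0.0675]
0.038 [[-0.0047, -0.001], [-0.003, -0.0031], [-0.0031, -0.0027]] [[0.5418, -0.4042], [0.4752, -0.4013], [0.4085, -0.3995]] [0.0667 0.0667]
0.042 [[-0.0032, -0.0002], [-0.0009, -0.0024], [-0.0005, -0.002]] [[0.5428, -0.4021], [0.477, -0.3993], [0.4111, -0.3975]] [0.0659 0.0659]
0.046 [[-0.0018, 0.0005], [0.0011, -0.0017], [0.0021, -0.0013]] [[0.5438, -0.4001], [0.4788, -0.3973], [0.4137, -0.3955]] [0.0651 0.0652]
```

Emit:
drive_tool --pt "-4 -0.7 0 0 0 -8 1" --pt "-7.8 -1.3 0 0 0 -16 1" --pt "-7.8 -1.3 0 0 0 -24 1" --pt "-7.8 -1.3 0 0 0 -32 1" --pt "-7.8 -1.3 0 0 0 -40 1" --pt "-7.8 -1.3 0 0 0 -48 1" --pt "-7.8 -1.3 0 0 0 -56 1" --pt "-7.8 -1.3 0 0 0 -64 1" --pt "-7.8 -1.3 0 0 0 -72 1" --pt "-7.8 -1.3 0 0 0 -80 1" --pt "-7.8 -1.3 0 0 0 -88 1" --pt "-7.8 -1.3 0 0 0 -90 1"

```text
clock: 2.6
ee_pos: [0.6222, -0.1358, 0.2528]
tool_rot: [[0.819, -0.574, -0.001], [-0.574, -0.819, 0.0], [-0.001, 0.0, -1.0]]
ft_force: [0.0, -0.6, -1.0]
finger_gap: 0.999
```

Emit:
drive_tool --pt "0 0 0 0 0 -8 1" --pt "0 0 0 0 0 -16 1" --pt "0 0 0 0 0 -24 1" --pt "0 0 0 0 0 -32 1" --pt "0 0 0 0 0 -40 1" --pt "0 0 0 0 0 -48 1" --pt "0 0 0 0 0 -56 1" --pt "0 0 0 0 0 -64 1" --pt "0 0 0 0 0 -72 1" --pt "0 0 0 0 0 -80 1" --pt "0 0 0 0 0 -88 1" --pt "0 0 0 0 0 -90 1"

```text
clock: 3.8
ee_pos: [0.6223, -0.136, 0.2528]
tool_rot: [[0.574, 0.819, -0.001], [0.819, -0.574, 0.0], [-0.0, -0.001, -1.0]]
ft_force: [-0.1, 0.7, 0.1]
finger_gap: 0.999
```

```bash
python3 - <<'E'
from h import *
im,st=snap('wrist','w2')
print(st['ee_pos'],st['joints'].round(2))
goto([.624,-.134,.12],np.radians(54.9),st)
E
```

```text
[ 0.62230171 -0.13596954  0.2527626 ] [ 0.7   0.67 -0.98  1.46  0.56  1.31  0.64]
shift [ 0.26  0.04 13.28] rot [-0.05  0.02  0.04]
```

View pics/w2.png

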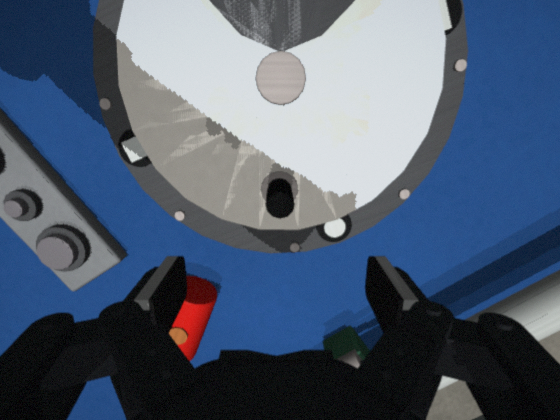

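Emit:
drive_tool --pt "0.2 0 5 0 0 0 1" --pt "0.2 0 10 0 0 0 1" --pt "0.2 0 13.3 0 0 0 1" --pt "0.2 0 13.3 0 0 0 0.4" --pt "0.2 0 13.3 0 0 0 0.3" --pt "0.2 0 13.3 0 0 0 0.3" --pt "0.2 0 13.3 0 0 0 0.2" --pt "0.2 0 13.3 0 0 0 0.2" --pt "0.2 0 13.3 0 0 0 0.2" --pt "0.2 0 13.3 0 0 0 0.2"

```text
clock: 4.85
ee_pos: [0.6249, -0.1337, 0.1227]
tool_rot: [[0.579, 0.815, 0.003], [0.815, -0.579, -0.001], [0.001, 0.003, -1.0]]
ft_force: [-0.4, -0.4, 5.9]
finger_gap: 0.269
```

```bash
python3 - <<'E'
from h import *
im,st=snap('wrist','w3')
print(st['ee_pos'],st['joints'].round(2),st['finger_gap'],st['ft_force'])
E
```

```text
[ 0.62486479 -0.13370618  0.12266269] [ 0.67  0.79 -0.9   1.62  0.69  1.07  0.52] 0.26877093694037935 [-0.39013496 -0.42372914  5.91955116]
```

View pics/w3.png

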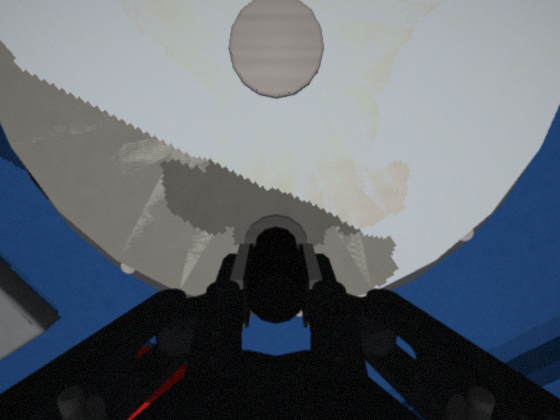

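Emit:
drive_tool --pt "-1.05 -0.05 0 0 0 6 0.2" --pt "-2.08 -0.22 0 0 0 12 0.2" --pt "-3.26 -0.54 0 0 0 19 0.2" --pt "-4.38 -1.01 0 0 0 26 0.2" --pt "-5.45 -1.61 0 0 0 33 0.2" --pt "-6.43 -2.34 0 0 0 40 0.2" --pt "-7.31 -3.18 0 0 0 47 0.2" --pt "-8.09 -4.12 0 0 0 54 0.2" --pt "-8.75 -5.15 0 0 0 61 0.2" --pt "-9.21 -6.09 0 0 0 67 0.2" --pt "-9.21 -6.09 0 0 0 67 0.2" --pt "-9.21 -6.09 0 0 0 67 0.2"

```text
clock: 6.1
ee_pos: [0.521, -0.1739, 0.1226]
tool_rot: [[0.977, -0.214, 0.002], [-0.214, -0.977, -0.002], [0.002, 0.002, -1.0]]
ft_force: [-3.9, -0.2, 9.7]
finger_gap: 0.269
```

Emit:
drive_tool --pt "0 0 0 0 0 0 0.6" --pt "0 0 0 0 0 0 1" --pt "0 0 0 0 0 0 1" --pt "0 0 0 0 0 0 1" --pt "0 0 -5 0 0 0 1" --pt "0 0 -10 0 0 0 1" --pt "0 0 -15 0 0 0 1" --pt "0 0 -16 0 0 0 1"

```text
clock: 6.9
ee_pos: [0.5232, -0.1732, 0.2859]
tool_rot: [[0.977, -0.214, 0.008], [-0.214, -0.977, -0.002], [0.009, 0.0, -1.0]]
ft_force: [0.2, -0.4, 0.1]
finger_gap: 1.001
```

```bash
python3 - <<'E'
from h import *
im,st=snap('wrist','w4')
print(st['ee_pos'],st['joints'].round(2),st['finger_gap'],st['ft_force'])
goto([.50,.30,.28],None,st)
goto([.4946,.4126,.28],np.radians(-60.3),st)
im,st=snap('side','s4')
E
```

```text
[ 0.52323602 -0.1732287   0.28591957] [ 0.76  0.42 -0.72  1.65  0.3   1.18 -0.25] 1.0006413075963931 [ 0.15387354 -0.42382899  0.13569312]
shift [-12.38 -45.73   0.47] rot [0. 0. 0.]
shift [-15.32 -56.62   0.44] rot [-0.2  -0.48 47.96]
```

View pics/s4.png

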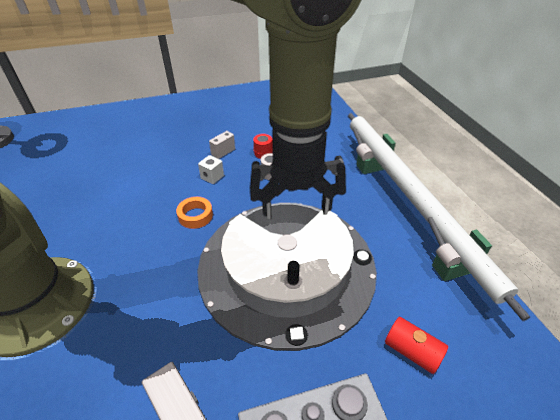

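View pics/w4.png

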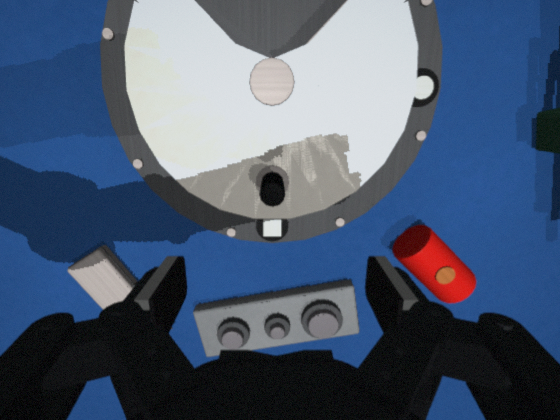

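Emit:
drive_tool --pt "-1.3 -4.7 0 0 0 4 1" --pt "-2.6 -9.5 0 0 0 8 1" --pt "-3.9 -14.2 0 0 0 12 1" --pt "-5.1 -19 0 0 0 16 1" --pt "-6.4 -23.7 0 0 0 20 1" --pt "-7.7 -28.4 0 0 0 24 1" --pt "-9 -33.2 0 0 0 28 1" --pt "-10.2 -37.9 0 0 0 32 1" --pt "-11.5 -42.6 0 0 0 36 1" --pt "-12.8 -47.4 0 0 0 40 1" --pt "-14.1 -52 0 0 0 44 1" --pt "-15.3 -56.6 0 0 0 48 1"

```text
clock: 8.2
ee_pos: [0.4916, 0.4133, 0.2774]
tool_rot: [[0.492, -0.87, -0.003], [-0.87, -0.492, -0.003], [0.001, 0.004, -1.0]]
ft_force: [1.0, -0.3, -0.1]
finger_gap: 1.0
```

Emit:
drive_tool --pt "0 0 0 0 0 0 1" --pt "0 0 0 0 0 0 1"

```text
clock: 8.4
ee_pos: [0.491, 0.4129, 0.2773]
tool_rot: [[0.498, -0.867, -0.003], [-0.867, -0.498, -0.003], [0.001, 0.004, -1.0]]
ft_force: [0.2, -1.3, -0.7]
finger_gap: 1.0
```

```bash
python3 - <<'E'
from h import *
im,st=snap('wrist','w5')
print(st['ee_pos'],st['joints'].round(2))
goto([.4946,.4126,.28],np.radians(-60.3),st)
E
```

```text
[0.49104213 0.41293779 0.27731613] [-0.42  0.56 -0.56  1.41  0.3   1.27 -2.05]
shift [ 0.21 -0.29 -0.27] rot [ 0.24 -0.04  0.15]
```

View pics/w5.png

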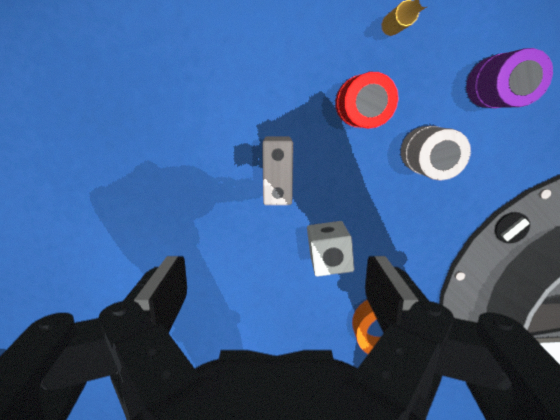

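```bash
python3 - <<'E'
from h import *
im=cv2.imread('pics/w5.png'); crop(im,250,60,240,220,3.3,'c6')
E
```

```text
(no output)
```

View pics/c6.png

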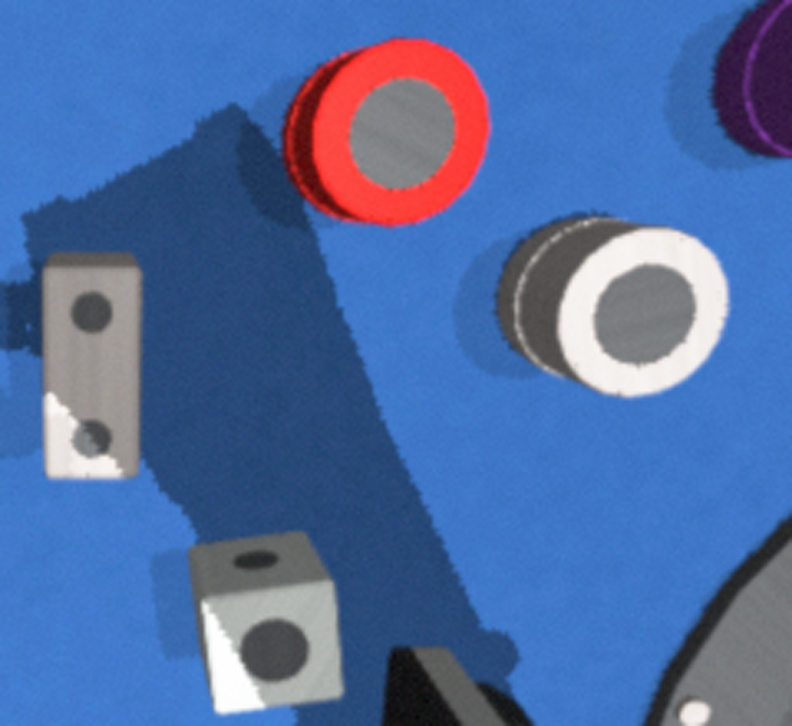

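```bash
python3 - <<'E'
from h import *
a=np.load('pics/w5.npy'); st=dict(ee_pos=a[:3],tool_rot=a[3:].reshape(3,3))
def c(p): return [((u+.5)/3.3-.5+250,(v+.5)/3.3-.5+60) for u,v in p]
for n,p in dict(shoe=[(42,266),(141,266),(137,478),(45,478)],block=[(202,601),(335,578),(343,693),(214,713)],house=[(643,312)]).items():
    P=unproj('wrist',c(p),.056,st); print(n,P.mean(0).round(4),np.linalg.norm(np.diff(P,axis=0),axis=1).round(4))
    if len(P)>1:
        for i in (0,1): d=P[i+1]-P[i]; print(np.degrees(np.arctan2(d[1],d[0])).round(1))
E
```

```text
shoe [0.4946 0.4135 0.056 ] [0.0329 0.0739 0.0326]
-60.1
-150.2
block [0.4391 0.3029 0.056 ] [0.0491 0.0476 0.0493]
-49.3
-142.3
house [0.6061 0.2632 0.056 ] []
```

Emit:
drive_tool --pt "0.2 -0.3 5 0 0 0 1" --pt "0.2 -0.3 10 0 0 0 1" --pt "0.2 -0.3 15 0 0 0 1" --pt "0.2 -0.3 19 0 0 0 1" --pt "0.2 -0.3 21.5 0 0 0 1" --pt "0.2 -0.3 23.2 0 0 0 1" --pt "0.2 -0.3 23.2 0 0 0 1" --pt "0.2 -0.3 23.2 0 0 0 0.3" --pt "0.2 -0.3 23.2 0 0 0 0.2" --pt "0.2 -0.3 23.2 0 0 0 0.2" --pt "0.2 -0.3 23.2 0 0 0 0.2" --pt "0.2 -0.3 23.2 0 0 0 0.2"

```text
clock: 9.65
ee_pos: [0.4966, 0.4123, 0.0497]
tool_rot: [[0.495, -0.869, 0.002], [-0.869, -0.495, 0.001], [-0.0, -0.002, -1.0]]
ft_force: [0.3, 0.3, 6.5]
finger_gap: 0.386
```

```bash
python3 - <<'E'
from h import *
im,st=snap('wrist','w6')
print(st['ee_pos'],st['joints'].round(2),st['finger_gap'],st['ft_force'])
E
```

```text
[0.49660404 0.41226221 0.04971464] [-0.46  0.77 -0.47  1.67  0.45  0.81 -2.18] 0.3858362905977976 [0.30267326 0.28752899 6.51004843]
```

View pics/w6.png

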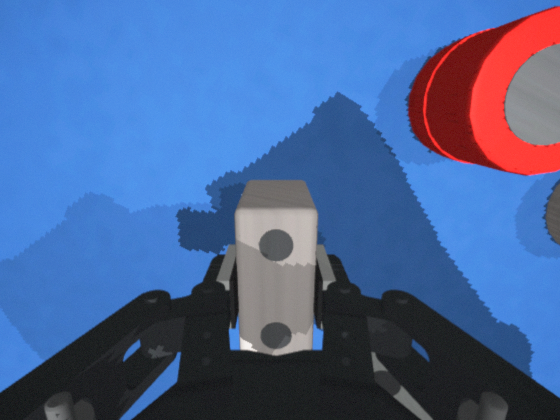

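Emit:
drive_tool --pt "0 0 -4 0 0 0 0.2" --pt "0 0 -9 0 0 0 0.2" --pt "0 0 -14 0 0 0 0.2" --pt "0 0 -18 0 0 0 0.2" --pt "0 0 -18 0 0 0 0.2"

```text
clock: 10.2
ee_pos: [0.4974, 0.414, 0.235]
tool_rot: [[0.495, -0.869, 0.008], [-0.869, -0.495, 0.007], [-0.002, -0.01, -1.0]]
ft_force: [0.9, 0.8, -2.7]
finger_gap: 0.391
```

Emit:
drive_tool --pt "4 1.5 0 0 0 -5 0.2" --pt "8 3 0 0 0 -10 0.2" --pt "12 4.5 0 0 0 -15 0.2" --pt "16 6 0 0 0 -20 0.2" --pt "20 7.5 0 0 0 -25 0.2" --pt "24 9 0 0 0 -30 0.2" --pt "28 10.5 0 0 0 -35 0.2" --pt "32 12.3 0 0 0 -40 0.2" --pt "35.5 13.7 0 0 0 -44 0.2" --pt "38.5 14.9 0 0 0 -48 0.2" --pt "38.5 14.9 0 0 0 -48 0.2" --pt "38.5 14.9 0 0 0 -48 0.2"

```text
clock: 11.4
ee_pos: [0.5564, 0.0024, 0.2273]
tool_rot: [[0.976, -0.216, -0.002], [-0.216, -0.976, 0.0], [-0.002, 0.0, -1.0]]
ft_force: [0.2, 0.4, -2.1]
finger_gap: 0.389
```

```bash
python3 - <<'E'
from h import *
im,st=snap('wrist','w7')
print(st['ee_pos'],st['joints'].round(2),st['finger_gap'],st['ft_force'])
goto([.558,.004,.2],np.radians(-12),st)
E
```

```text
[0.55644996 0.00244849 0.22734237] [ 0.47  0.51 -0.8   1.72  0.41  1.09 -0.68] 0.38875414147446113 [ 0.17181416  0.42838496 -2.05333263]
shift [ 0.12 -0.19  2.73] rot [ 0.   0.1 -0.5]
```

View pics/w7.png

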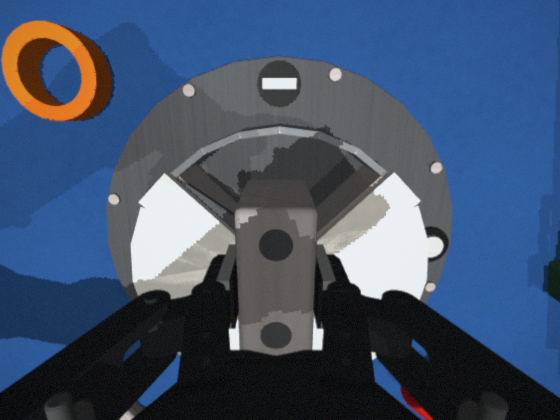

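```bash
python3 - <<'E'
from h import *
a=np.load('pics/w7.npy'); st=dict(ee_pos=a[:3],tool_rot=a[3:].reshape(3,3))
m=unproj('wrist',[(279,84)],.016,st)[0]; print(m.round(4))
d=np.radians(78); print('axis',(m[:2]-.178*np.array([np.cos(d),np.sin(d)])).round(4))
E
```

```text
[0.5797 0.0987 0.016 ]
axis [ 0.5427 -0.0754]
```

Emit:
drive_tool --pt "0.2 -0.2 4 0 0 0 0.2" --pt "0.2 -0.2 8 0 0 0 0.2" --pt "0.2 -0.2 11 0 0 0 0.2" --pt "0.2 -0.2 13.5 0 0 0 0.2" --pt "0.2 -0.2 15 0 0 0 0.2" --pt "0.2 -0.2 16 0 0 0 0.2" --pt "0.2 -0.2 16.2 0 0 0 0.2" --pt "0.2 -0.2 16.2 0 0 0 0.2"

```text
clock: 12.25
ee_pos: [0.5598, 0.0055, 0.0669]
tool_rot: [[0.977, -0.213, 0.001], [-0.213, -0.977, 0.0], [0.001, -0.0, -1.0]]
ft_force: [-0.6, 0.1, -1.7]
finger_gap: 0.388
```

```bash
python3 - <<'E'
from h import *
im,st=snap('side','s8')
print(st['ee_pos'],st['joints'].round(2),st['finger_gap'],st['ft_force'])
E
```

```text
[0.5598025  0.00548659 0.06685673] [ 0.36  0.7  -0.66  1.89  0.61  0.76 -0.86] 0.38815264895002294 [-0.56387847  0.09825812 -1.73127952]
```

View pics/s8.png

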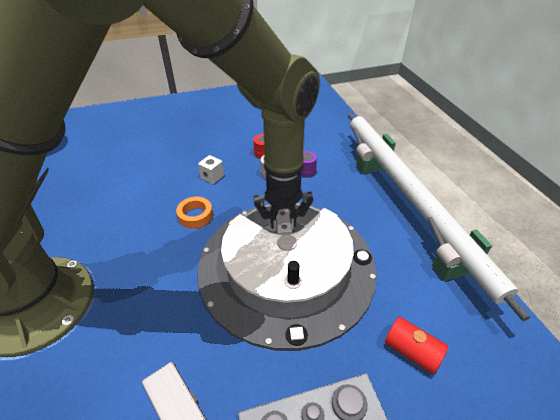

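Emit:
drive_tool --pt "0 0 0.2 0 0 0 0.4" --pt "0 0 0.2 0 0 0 0.7" --pt "0 0 0.2 0 0 0 0.7" --pt "0 0 0.2 0 0 0 0.7" --pt "0 0 -3 0 0 0 0.7" --pt "0 0 -8 0 0 0 0.7" --pt "0 0 -13 0 0 0 1" --pt "0 0 -18 0 0 0 1" --pt "0 0 -18 0 0 0 1" --pt "0 0 -18 0 0 0 1"

```text
clock: 13.3
ee_pos: [0.5598, 0.0049, 0.2477]
tool_rot: [[0.977, -0.214, 0.003], [-0.214, -0.977, -0.001], [0.003, -0.0, -1.0]]
ft_force: [0.4, -0.8, -1.0]
finger_gap: 0.998
```

```bash
python3 - <<'E'
from h import *
im,st=snap('wrist','w9')
print(st['ee_pos'],st['joints'].round(2),st['finger_gap'],st['ft_force'])
C=np.array([.5427,-.075]); d=np.radians(-102); p=C+.1*np.array([np.cos(d),np.sin(d)]); print(p)
goto([*p,.25],np.radians(-12),st)
E
```

```text
[0.5597731  0.00491473 0.24765159] [ 0.47  0.49 -0.81  1.68  0.39  1.13 -0.67] 0.9979399605741177 [ 0.35287531 -0.77870112 -1.02942104]
[ 0.52190883 -0.17281476]
shift [ 0.11 18.17 -0.24] rot [-0.   -0.16 -0.38]
```

View pics/w9.png

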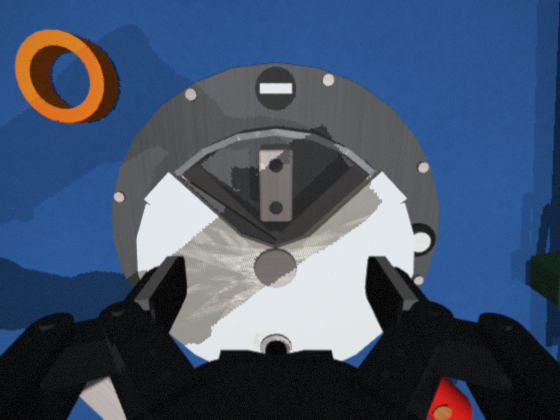

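The shoe stands upright in the bar compartment (276,185). Next I turn the cover 90° clockwise for the housing.

Emit:
drive_tool --pt "0.1 5 0 0 0 0 1" --pt "0.1 10 0 0 0 0 1" --pt "0.1 15 0 0 0 0 1" --pt "0.1 18.2 0 0 0 0 1" --pt "0.1 18.2 0 0 0 0 1" --pt "0.1 18.2 5 0 0 0 1" --pt "0.1 18.2 10 0 0 0 1" --pt "0.1 18.2 13 0 0 0 1" --pt "0.1 18.2 13 0 0 0 0.4" --pt "0.1 18.2 13 0 0 0 0.2" --pt "0.1 18.2 13 0 0 0 0.2" --pt "0.1 18.2 13 0 0 0 0.2"

```text
clock: 14.55
ee_pos: [0.5225, -0.1729, 0.118]
tool_rot: [[0.977, -0.214, 0.003], [-0.214, -0.977, -0.001], [0.003, 0.0, -1.0]]
ft_force: [0.5, -0.1, -0.6]
finger_gap: 0.331
```

Emit:
drive_tool --pt "0 0 0 0 0 0 0.2" --pt "0 0 0 0 0 0 0.2"

```text
clock: 14.75
ee_pos: [0.5223, -0.1731, 0.118]
tool_rot: [[0.977, -0.214, 0.003], [-0.214, -0.977, -0.001], [0.003, 0.0, -1.0]]
ft_force: [-0.6, 1.0, 6.4]
finger_gap: 0.267
```

Emit:
drive_tool --pt "-1.39 -0.1 0 0 0 8 0.2" --pt "-2.76 -0.39 0 0 0 16 0.2" --pt "-4.07 -0.86 0 0 0 24 0.2" --pt "-5.3 -1.52 0 0 0 32 0.2" --pt "-6.43 -2.34 0 0 0 40 0.2" --pt "-7.43 -3.31 0 0 0 48 0.2" --pt "-8.29 -4.41 0 0 0 56 0.2" --pt "-8.99 -5.62 0 0 0 64 0.2" --pt "-9.51 -6.91 0 0 0 72 0.2" --pt "-9.85 -8.26 0 0 0 80 0.2" --pt "-9.99 -9.48 0 0 0 87 0.2" --pt "-10 -10 0 0 0 90 0.2"

```text
clock: 15.95
ee_pos: [0.4446, -0.0537, 0.118]
tool_rot: [[-0.219, -0.976, 0.0], [-0.976, 0.219, -0.001], [0.001, -0.001, -1.0]]
ft_force: [-6.6, -3.2, 15.7]
finger_gap: 0.262
```

Emit:
drive_tool --pt "0 0 0 0 0 0 0.2" --pt "0 0 0 0 0 0 0.5" --pt "0 0 0 0 0 0 1" --pt "0 0 0 0 0 0 1" --pt "0 0 0 0 0 0 1" --pt "0 0 -5 0 0 0 1" --pt "0 0 -10 0 0 0 1" --pt "0 0 -15 0 0 0 1" --pt "0 0 -16 0 0 0 1" --pt "0 0 -16 0 0 0 1"

```text
clock: 16.95
ee_pos: [0.4461, -0.0541, 0.2781]
tool_rot: [[-0.214, -0.977, 0.004], [-0.977, 0.214, -0.001], [-0.0, -0.004, -1.0]]
ft_force: [1.0, -0.1, -0.7]
finger_gap: 0.998
```

```bash
python3 - <<'E'
from h import *
im,st=snap('wrist','w10')
print(st['ee_pos'],st['joints'].round(2),st['finger_gap'],st['ft_force'])
goto([.6065,.262,.28],np.radians(-52),st)
goto([.6065,.262,.28],np.radians(38),st)
snap('top','t10')
E
```

```text
[ 0.44605964 -0.05414332  0.27805429] [ 0.34  0.22 -0.34  1.9   0.08  1.04 -1.82] 0.9977891283230509 [ 0.99394987 -0.11655439 -0.7285667 ]
shift [-34.32  -8.9   -0.15] rot [ -0.24  -0.1  -50.37]
shift [-34.32  -8.9   -0.15] rot [-1.2000e-01 -3.0000e-01 -1.4037e+02]
```

View pics/w10.png

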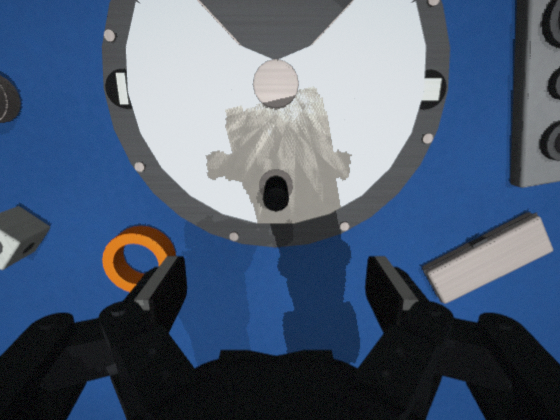

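View pics/t10.png

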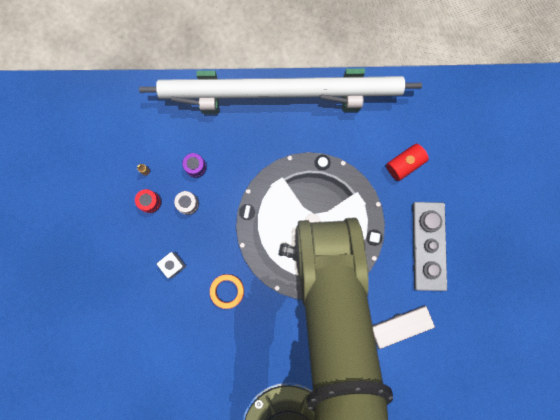

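Emit:
drive_tool --pt "-4.3 -1.1 0 0 0 -6.3 1" --pt "-8.6 -2.2 0 0 0 -12.6 1" --pt "-12.9 -3.3 0 0 0 -19 1" --pt "-17.2 -4.5 0 0 0 -25 1" --pt "-21.5 -5.6 0 0 0 -31.5 1" --pt "-25.8 -6.7 0 0 0 -38 1" --pt "-30 -7.8 0 0 0 -44 1" --pt "-34.3 -8.9 0 0 0 -50.4 1" --pt "-34.3 -8.9 0 0 0 -50.4 1" --pt "-34.3 -8.9 0 0 0 -50.4 1" --pt "-34.3 -8.9 0 0 0 -50.4 1"

```text
clock: 18.15
ee_pos: [0.605, 0.2608, 0.2745]
tool_rot: [[0.615, -0.788, -0.003], [-0.788, -0.615, -0.002], [-0.0, 0.003, -1.0]]
ft_force: [-0.6, 0.3, 0.2]
finger_gap: 1.003
```

```bash
python3 - <<'E'
from h import *
im,st=snap('wrist','w11')
print(st['ee_pos'],st['joints'].round(2))
print(proj('wrist',[[.6065,.262,.056]],st))
E
```

```text
[0.60503315 0.26076404 0.27446544] [-0.13  0.59 -0.57  1.36  0.32  1.29 -1.62]
[[276.32054702 175.42608854]]
```

View pics/w11.png

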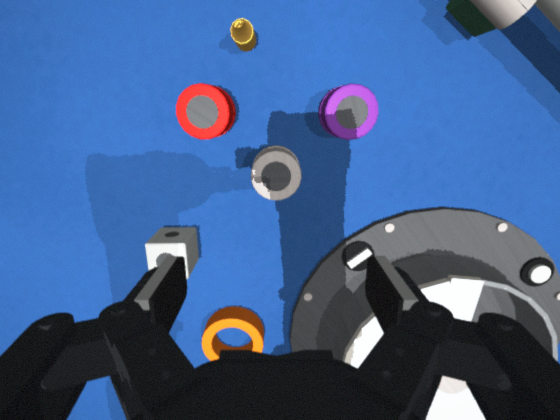

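Emit:
drive_tool --pt "0 -0.15 5 0 0 0 1" --pt "0 -0.15 10 0 0 0 1" --pt "0 -0.15 15 0 0 0 1" --pt "0 -0.15 19 0 0 0 1" --pt "0 -0.15 21.5 0 0 0 1" --pt "0 -0.15 22.8 0 0 0 1" --pt "0 -0.15 22.8 0 0 0 0.7" --pt "0 -0.15 22.8 0 0 0 0.4" --pt "0 -0.15 22.8 0 0 0 0.4" --pt "0 -0.15 22.8 0 0 0 0.4" --pt "0 -0.15 22.8 0 0 0 0.4"

```text
clock: 19.3
ee_pos: [0.6077, 0.2632, 0.0503]
tool_rot: [[0.616, -0.788, 0.003], [-0.788, -0.616, 0.001], [0.001, -0.003, -1.0]]
ft_force: [-1.0, -1.4, 7.5]
finger_gap: 0.663
```

```bash
python3 - <<'E'
from h import *
im,st=snap('wrist','w12')
print(st['ee_pos'],st['joints'].round(2),st['finger_gap'],st['ft_force'])
C=np.array([.5427,-.075]); d=np.radians(-12); p=C+.08*np.array([np.cos(d),np.sin(d)]); print(p)
goto([*p,st['ee_pos'][2]],np.radians(-102),st)
E
```

```text
[0.60765451 0.26324367 0.05031223] [-0.17  0.8  -0.48  1.62  0.46  0.84 -1.75] 0.66281184248404 [-1.00641673 -1.42378509  7.46851825]
[ 0.62095181 -0.09163294]
shift [28.77 20.81 -0.03] rot [-1.800e-01  1.000e-02  5.002e+01]
```

View pics/w12.png

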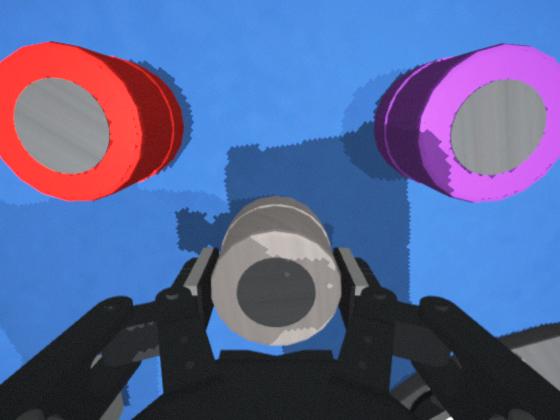

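Emit:
drive_tool --pt "0 0 -4 0 0 0 0.4" --pt "0 0 -9 0 0 0 0.4" --pt "0 0 -14 0 0 0 0.4" --pt "0 0 -18 0 0 0 0.4" --pt "0 0 -18 0 0 0 0.4"

```text
clock: 19.85
ee_pos: [0.6085, 0.265, 0.2355]
tool_rot: [[0.616, -0.787, 0.01], [-0.788, -0.616, 0.005], [0.002, -0.011, -1.0]]
ft_force: [0.1, 0.9, -3.4]
finger_gap: 0.657
```

Emit:
drive_tool --pt "3.2 2.3 0 0 0 5.5 0.4" --pt "6.4 4.6 0 0 0 11 0.4" --pt "9.6 6.9 0 0 0 16.5 0.4" --pt "12.8 9.2 0 0 0 22 0.4" --pt "16 11.5 0 0 0 27.5 0.4" --pt "19.2 13.9 0 0 0 33 0.4" --pt "22.4 16.2 0 0 0 39 0.4" --pt "25.6 18.5 0 0 0 44.5 0.4" --pt "28.8 20.8 0 0 0 50 0.4" --pt "28.8 20.8 0 0 0 50 0.4" --pt "28.8 20.8 0 0 0 50 0.4" --pt "28.8 20.8 0 0 0 50 0.4"

```text
clock: 21.05
ee_pos: [0.6199, -0.0907, 0.2277]
tool_rot: [[-0.205, -0.979, -0.001], [-0.979, 0.205, 0.001], [-0.001, 0.001, -1.0]]
ft_force: [0.5, 1.0, -3.5]
finger_gap: 0.657
```

```bash
python3 - <<'E'
from h import *
im,st=snap('wrist','w13')
print(st['ee_pos'],st['joints'].round(2),st['finger_gap'],st['ft_force'])
goto([.621,-.0916,.067],np.radians(-102),st)
E
```

```text
[ 0.61990999 -0.09069468  0.22766938] [ 0.31  0.54 -0.34  1.53  0.19  1.1  -1.84] 0.657168947735905 [ 0.53832298  0.96260919 -3.48774521]
shift [ 0.08 -0.15 16.07] rot [0.08 0.05 0.16]
```

View pics/w13.png

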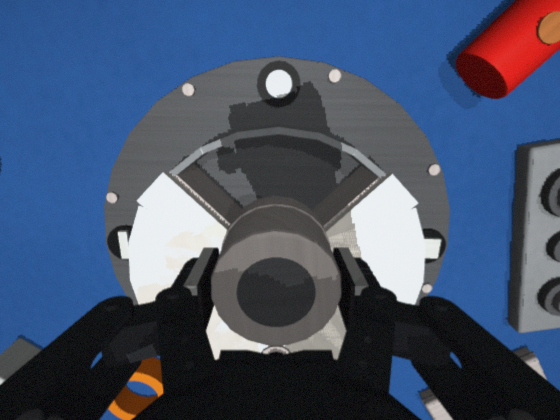

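Emit:
drive_tool --pt "0.2 -0.1 4 0 0 0 0.4" --pt "0.2 -0.1 8 0 0 0 0.4" --pt "0.2 -0.1 11 0 0 0 0.4" --pt "0.2 -0.1 13.5 0 0 0 0.4" --pt "0.2 -0.1 15 0 0 0 0.4" --pt "0.2 -0.1 16 0 0 0 0.4" --pt "0.2 -0.1 16.2 0 0 0 0.4" --pt "0.2 -0.1 16.2 0 0 0 0.4"

```text
clock: 21.9
ee_pos: [0.6212, -0.0936, 0.0666]
tool_rot: [[-0.206, -0.979, 0.0], [-0.979, 0.206, 0.0], [-0.0, -0.0, -1.0]]
ft_force: [0.3, 0.0, -4.1]
finger_gap: 0.658
```

Emit:
drive_tool --pt "0 0 0.1 0 0 0 0.8" --pt "0 0 0.1 0 0 0 0.9" --pt "0 0 0.1 0 0 0 0.9" --pt "0 0 0.1 0 0 0 0.9" --pt "0 0 -3 0 0 0 0.9" --pt "0 0 -8 0 0 0 0.9" --pt "0 0 -13 0 0 0 1" --pt "0 0 -18 0 0 0 1" --pt "0 0 -18 0 0 0 1" --pt "0 0 -18 0 0 0 1"

```text
clock: 22.9
ee_pos: [0.6214, -0.0943, 0.2479]
tool_rot: [[-0.207, -0.978, 0.003], [-0.978, 0.207, -0.001], [-0.0, -0.003, -1.0]]
ft_force: [-0.7, 1.1, -0.5]
finger_gap: 1.0
```

```bash
python3 - <<'E'
from h import *
im,st=snap('wrist','w14')
print(st['ee_pos'],st['joints'].round(2),st['finger_gap'],st['ft_force'])
C=np.array([.5427,-.075]); d=np.radians(168); p=C+.1*np.array([np.cos(d),np.sin(d)]); print(p)
goto([*p,.25],np.radians(-102),st)
print(proj('wrist',[[*p,.138]],st))
E
```

```text
[ 0.62137516 -0.09425564  0.24791425] [ 0.32  0.52 -0.34  1.5   0.18  1.15 -1.84] 1.0003860141198961 [-0.67649035  1.0775646  -0.51355913]
[ 0.44488524 -0.05420883]
shift [-0.26 18.09 -0.27] rot [-0.19  0.    0.04]
[[272.6658065 386.9815446]]
```

View pics/w14.png

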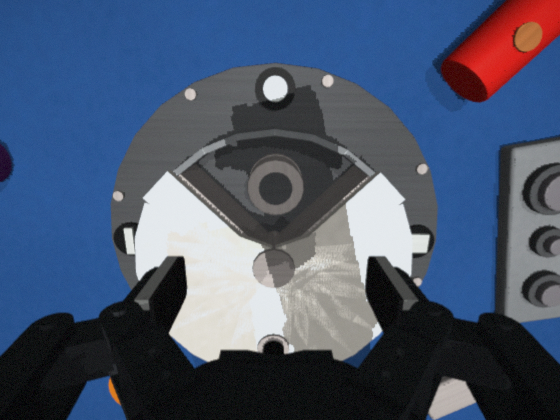

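Emit:
drive_tool --pt "-0.1 3 0 0 0 -8 1" --pt "-0.1 6 0 0 0 -16 1" --pt "-0.1 9 0 0 0 -24 1" --pt "-0.2 12 0 0 0 -32 1" --pt "-0.2 15 0 0 0 -40 1" --pt "-0.2 18 0 0 0 -48 1" --pt "-0.2 18 0 0 0 -56 1" --pt "-0.2 18 0 0 0 -64 1" --pt "-0.2 18 0 0 0 -70 1" --pt "-0.2 18 0 0 0 -70 1" --pt "-0.2 18 0 0 0 -70 1"

```text
clock: 24.05
ee_pos: [0.4446, -0.0551, 0.2453]
tool_rot: [[0.847, -0.532, -0.002], [-0.532, -0.847, 0.001], [-0.002, 0.0, -1.0]]
ft_force: [0.2, 0.4, -0.8]
finger_gap: 0.997
```

```bash
python3 - <<'E'
from h import *
im,st=snap('wrist','w15')
print(st['ee_pos'],st['joints'].round(2))
goto([.4449,-.0542,.118],np.radians(-32),st)
print(proj('wrist',[[.4449,-.0542,.138],[.5427,-.075,.089]],st))
E
```

```text
[ 0.44457764 -0.05510705  0.24527987] [ 0.6   0.29 -0.68  1.95  0.22  0.98 -0.75]
shift [ 1.000e-02 -1.000e-01  1.273e+01] rot [ 0.03  0.13 -0.14]
[[276.94036686 207.12227635]
 [381.2564596  154.32359035]]
```

View pics/w15.png

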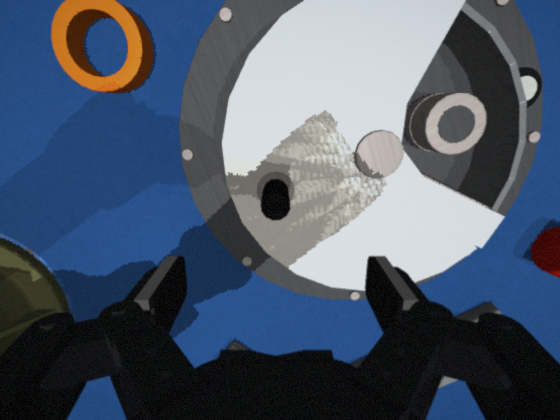

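Emit:
drive_tool --pt "0 -0.1 5 0 0 0 1" --pt "0 -0.1 10 0 0 0 1" --pt "0 -0.1 12.7 0 0 0 1" --pt "0 -0.1 12.7 0 0 0 0.4" --pt "0 -0.1 12.7 0 0 0 0.2" --pt "0 -0.1 12.7 0 0 0 0.2" --pt "0 -0.1 12.7 0 0 0 0.2" --pt "0 -0.1 12.7 0 0 0 0.2" --pt "0 -0.1 12.7 0 0 0 0.2"

```text
clock: 25.0
ee_pos: [0.445, -0.054, 0.1206]
tool_rot: [[0.848, -0.53, -0.0], [-0.53, -0.848, -0.001], [0.0, 0.001, -1.0]]
ft_force: [-5.8, 0.6, 9.3]
finger_gap: 0.265
```

```bash
cat >> h.py <<'E'
def arc(thetas,C=(.5427,-.075)):
    st=monitor.read_state(); Rt=st['tool_rot']; c=(Rt.T@np.r_[np.array(C)-st['ee_pos'][:2],0])[:2]*100
    print('r',np.hypot(*c),st['ee_pos'],st['finger_gap'],st['ft_force'].round(1))
    for t in thetas:
        a=np.radians(t); M=np.array([[np.cos(a),-np.sin(a)],[np.sin(a),np.cos(a)]]); print(t,(c-M@c).round(2))
E
python3 - <<'E'
from h import *
arc([8,16,24,32,40,48,56,64,72,80,87,90])
E
```

```text
r 9.995439668868134 [ 0.44497366 -0.05401323  0.12061829] 0.26520430518672444 [-5.8  0.6  9.3]
8 [-0.38 -1.34]
16 [-0.57 -2.72]
24 [-0.57 -4.12]
32 [-0.37 -5.5 ]
40 [ 0.02 -6.84]
48 [ 0.59 -8.11]
56 [ 1.33 -9.29]
64 [  2.23 -10.36]
72 [  3.27 -11.29]
80 [  4.43 -12.06]
87 [  5.52 -12.61]
90 [  6.01 -12.8 ]
```

Emit:
drive_tool --pt "-0.38 -1.34 0 0 0 8 0.2" --pt "-0.57 -2.72 0 0 0 16 0.2" --pt "-0.57 -4.12 0 0 0 24 0.2" --pt "-0.37 -5.5 0 0 0 32 0.2" --pt "0.02 -6.84 0 0 0 40 0.2" --pt "0.59 -8.11 0 0 0 48 0.2" --pt "1.33 -9.29 0 0 0 56 0.2" --pt "2.23 -10.36 0 0 0 64 0.2" --pt "3.27 -11.29 0 0 0 72 0.2" --pt "4.43 -12.06 0 0 0 80 0.2" --pt "5.52 -12.61 0 0 0 87 0.2" --pt "6.01 -12.8 0 0 0 90 0.2"

```text
clock: 26.2
ee_pos: [0.5648, 0.0222, 0.1207]
tool_rot: [[-0.534, -0.845, 0.0], [-0.845, 0.534, -0.0], [-0.0, -0.0, -1.0]]
ft_force: [-4.5, -0.5, 6.2]
finger_gap: 0.264
```

Emit:
drive_tool --pt "0 0 0 0 0 0 0.2" --pt "0 0 0 0 0 0 0.5" --pt "0 0 0 0 0 0 1" --pt "0 0 0 0 0 0 1" --pt "0 0 0 0 0 0 1" --pt "0 0 -5 0 0 0 1" --pt "0 0 -10 0 0 0 1" --pt "0 0 -15 0 0 0 1" --pt "0 0 -16 0 0 0 1" --pt "0 0 -16 0 0 0 1"

```text
clock: 27.2
ee_pos: [0.5654, 0.0228, 0.2814]
tool_rot: [[-0.529, -0.849, 0.005], [-0.849, 0.529, 0.0], [-0.003, -0.004, -1.0]]
ft_force: [0.1, -1.1, -0.7]
finger_gap: 0.996
```

```bash
python3 - <<'E'
from h import *
im,st=snap('wrist','w16')
print(st['ee_pos'],st['joints'].round(2),st['finger_gap'],st['ft_force'])
goto([.4391,.302,.28],np.radians(-50.5),st)
snap('top','t16')
E
```

```text
[0.56537041 0.02281031 0.28143801] [-0.    0.39 -0.12  1.62  0.05  1.13 -2.26] 0.9961182911140519 [ 0.05074859 -1.05775681 -0.74703865]
shift [-17.01  25.49   0.1 ] rot [ -0.29   0.   -71.45]
```

View pics/w16.png

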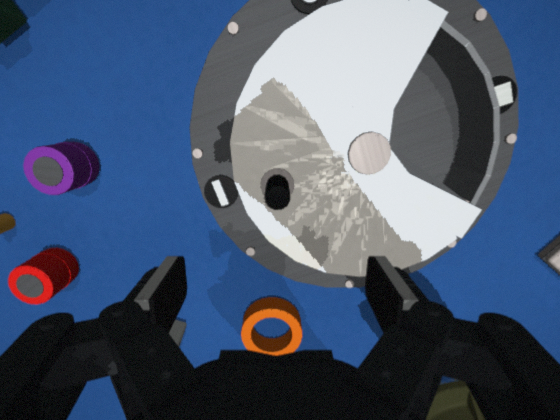

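View pics/t16.png

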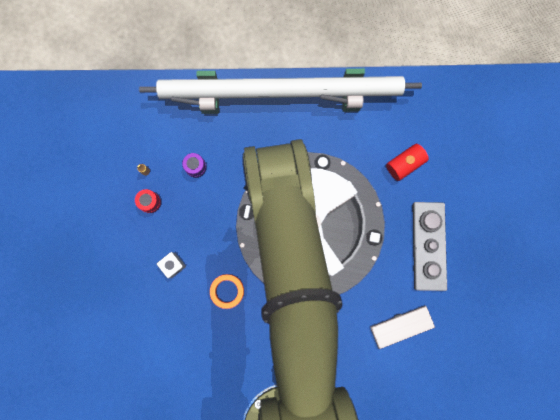

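Emit:
drive_tool --pt "-1.9 2.8 0 0 0 -8 1" --pt "-3.8 5.7 0 0 0 -16 1" --pt "-5.7 8.5 0 0 0 -24 1" --pt "-7.6 11.4 0 0 0 -32 1" --pt "-9.5 14.2 0 0 0 -40 1" --pt "-11.4 17 0 0 0 -48 1" --pt "-13.3 19.9 0 0 0 -56 1" --pt "-15.2 22.7 0 0 0 -64 1" --pt "-17 25.5 0 0 0 -71 1" --pt "-17 25.5 0 0 0 -71 1" --pt "-17 25.5 0 0 0 -71 1" --pt "-17 25.5 0 0 0 -71 1"

```text
clock: 28.5
ee_pos: [0.4383, 0.3005, 0.2779]
tool_rot: [[0.628, -0.778, -0.002], [-0.778, -0.628, -0.002], [0.0, 0.003, -1.0]]
ft_force: [0.4, 0.1, -0.3]
finger_gap: 0.996
```

```bash
python3 - <<'E'
from h import *
im,st=snap('wrist','w17')
print(st['ee_pos'],st['joints'].round(2))
print(proj('wrist',[[.4391,.302,.056]],st))
crop(im,190,100,170,150,4.5,'c7')
goto([.4391,.302,.047],np.radians(-51),st)
E
```

```text
[0.43825357 0.30051272 0.2778561 ] [-0.3   0.36 -0.49  1.7   0.19  1.13 -1.74]
[[275.78378651 175.18835552]]
shift [-0.07 -0.22 23.09] rot [ 0.16 -0.01 -0.08]
```

View pics/c7.png

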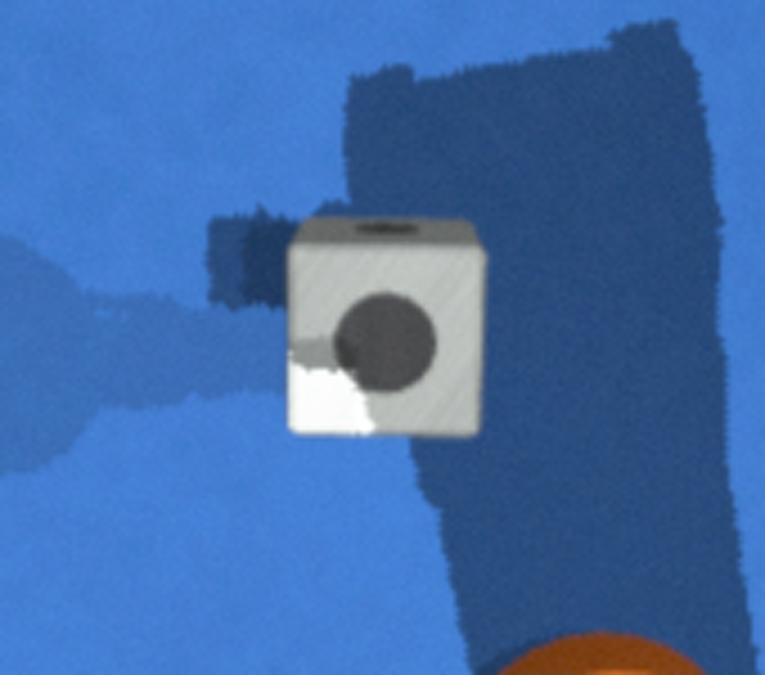

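Emit:
drive_tool --pt "-0.1 -0.2 5 0 0 0 1" --pt "-0.1 -0.2 10 0 0 0 1" --pt "-0.1 -0.2 15 0 0 0 1" --pt "-0.1 -0.2 19 0 0 0 1" --pt "-0.1 -0.2 21.5 0 0 0 1" --pt "-0.1 -0.2 23.1 0 0 0 1" --pt "-0.1 -0.2 23.1 0 0 0 0.6" --pt "-0.1 -0.2 23.1 0 0 0 0.35" --pt "-0.1 -0.2 23.1 0 0 0 0.35" --pt "-0.1 -0.2 23.1 0 0 0 0.35" --pt "-0.1 -0.2 23.1 0 0 0 0.35"

```text
clock: 29.65
ee_pos: [0.4397, 0.304, 0.0494]
tool_rot: [[0.63, -0.777, 0.002], [-0.777, -0.63, 0.001], [0.001, -0.002, -1.0]]
ft_force: [-0.2, -0.7, 5.7]
finger_gap: 0.575
```

```bash
python3 - <<'E'
from h import *
im,st=snap('wrist','w18')
print(st['ee_pos'],st['joints'].round(2),st['finger_gap'],st['ft_force'])
C=np.array([.5427,-.075]); d=np.radians(-102); p=C+.08*np.array([np.cos(d),np.sin(d)]); print(p)
goto([*p,st['ee_pos'][2]],np.radians(-12),st)
E
```

```text
[0.43970404 0.30397799 0.04940701] [-0.41  0.64 -0.36  1.98  0.39  0.59 -1.93] 0.5745409681239473 [-0.24387432 -0.72911352  5.66179156]
[ 0.52606706 -0.15325181]
shift [ 4.096e+01  2.207e+01 -2.000e-02] rot [ -0.09  -0.07 -38.99]
```

View pics/w18.png

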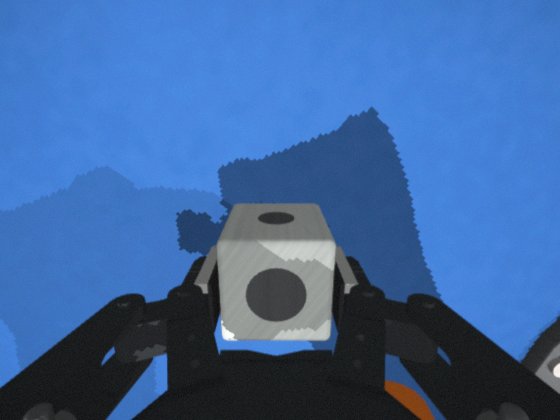

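Emit:
drive_tool --pt "0 0 -4 0 0 0 0.35" --pt "0 0 -9 0 0 0 0.35" --pt "0 0 -14 0 0 0 0.35" --pt "0 0 -19 0 0 0 0.35" --pt "0 0 -19 0 0 0 0.35"

```text
clock: 30.2
ee_pos: [0.4409, 0.3063, 0.245]
tool_rot: [[0.63, -0.777, 0.009], [-0.777, -0.63, 0.007], [0.001, -0.012, -1.0]]
ft_force: [1.1, 0.8, -3.8]
finger_gap: 0.574
```

Emit:
drive_tool --pt "4.1 2.2 0 0 0 -4 0.35" --pt "8.2 4.4 0 0 0 -8 0.35" --pt "12.3 6.6 0 0 0 -12 0.35" --pt "16.4 8.8 0 0 0 -16 0.35" --pt "20.5 11 0 0 0 -20 0.35" --pt "24.6 13.2 0 0 0 -24 0.35" --pt "28.7 15.4 0 0 0 -28 0.35" --pt "32.8 17.6 0 0 0 -32 0.35" --pt "36.9 19.9 0 0 0 -36 0.35" --pt "41 22.1 0 0 0 -39 0.35" --pt "41 22.1 0 0 0 -39 0.35" --pt "41 22.1 0 0 0 -39 0.35"

```text
clock: 31.4
ee_pos: [0.5247, -0.1551, 0.2367]
tool_rot: [[0.978, -0.211, -0.002], [-0.211, -0.978, 0.001], [-0.003, -0.001, -1.0]]
ft_force: [-0.9, 1.7, -3.7]
finger_gap: 0.575
```

Emit:
drive_tool --pt "0 0 0 0 0 0 0.35"

```text
clock: 31.5
ee_pos: [0.5251, -0.1525, 0.2375]
tool_rot: [[0.979, -0.206, -0.001], [-0.206, -0.979, 0.001], [-0.002, -0.001, -1.0]]
ft_force: [0.2, 1.0, -3.3]
finger_gap: 0.576
```

```bash
python3 - <<'E'
from h import *
im,st=snap('wrist','w19')
print(st['ee_pos'],st['joints'].round(2),st['finger_gap'],st['ft_force'])
goto([.526,-.1533,.066],np.radians(-12),st)
snap('side','s19')
E
```

```text
[ 0.52510028 -0.1525262   0.23752047] [ 0.62  0.44 -0.56  1.73  0.26  1.05 -0.24] 0.5755447973574327 [ 0.24444989  1.01500902 -3.26676368]
shift [ 0.13  0.07 17.15] rot [-0.05  0.09  0.1 ]
```

View pics/w19.png

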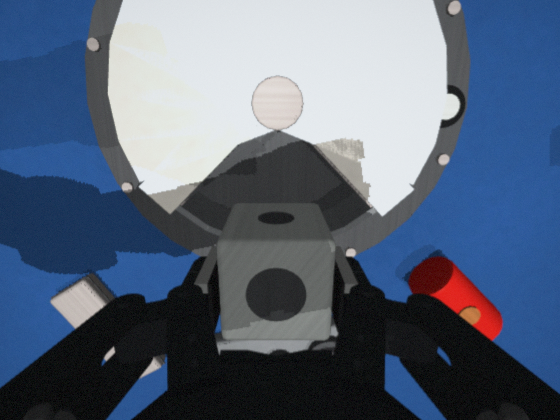

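View pics/s19.png

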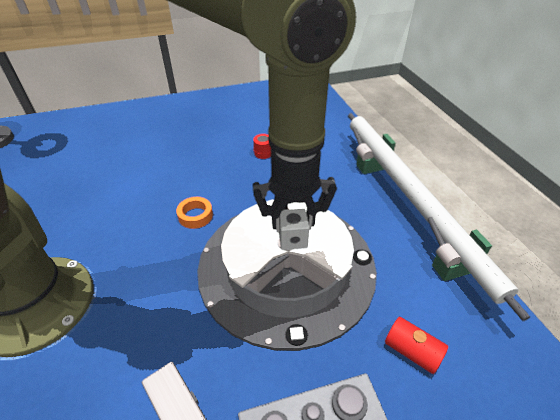

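Emit:
drive_tool --pt "0.1 0 4 0 0 0 0.35" --pt "0.1 0 8 0 0 0 0.35" --pt "0.1 0 12 0 0 0 0.35" --pt "0.1 0 14.5 0 0 0 0.35" --pt "0.1 0 16 0 0 0 0.35" --pt "0.1 0 17 0 0 0 0.35" --pt "0.1 0 17.2 0 0 0 0.35" --pt "0.1 0 17.2 0 0 0 0.35"

```text
clock: 32.4
ee_pos: [0.527, -0.1534, 0.0667]
tool_rot: [[0.979, -0.206, 0.001], [-0.206, -0.979, -0.0], [0.001, -0.0, -1.0]]
ft_force: [0.1, 0.1, -3.3]
finger_gap: 0.572
```

Emit:
drive_tool --pt "0 0 0.1 0 0 0 0.6" --pt "0 0 0.1 0 0 0 0.85" --pt "0 0 0.1 0 0 0 0.85" --pt "0 0 0.1 0 0 0 0.85" --pt "0 0 -3 0 0 0 0.85" --pt "0 0 -8 0 0 0 0.85" --pt "0 0 -13 0 0 0 1" --pt "0 0 -18 0 0 0 1" --pt "0 0 -18 0 0 0 1" --pt "0 0 -18 0 0 0 1"

```text
clock: 33.4
ee_pos: [0.527, -0.1541, 0.2478]
tool_rot: [[0.978, -0.207, 0.003], [-0.207, -0.978, -0.001], [0.003, 0.001, -1.0]]
ft_force: [0.0, 0.2, -0.9]
finger_gap: 0.998
```

```bash
python3 - <<'E'
from h import *
im,st=snap('wrist','w20')
print(st['ee_pos'],st['joints'].round(2),st['finger_gap'],st['ft_force'])
C=np.array([.5427,-.075]); d=np.radians(78); p=C+.1*np.array([np.cos(d),np.sin(d)]); print(p)
goto([*p,.25],np.radians(-12),st)
snap('side','s20')
E
```

```text
[ 0.52704329 -0.15413511  0.24777484] [ 0.63  0.43 -0.57  1.71  0.26  1.08 -0.24] 0.9976416981268053 [ 0.02576231  0.1835891  -0.89925073]
[0.56349117 0.02281476]
shift [ -0.11 -18.07  -0.24] rot [ 0.04 -0.18  0.03]
```

View pics/w20.png

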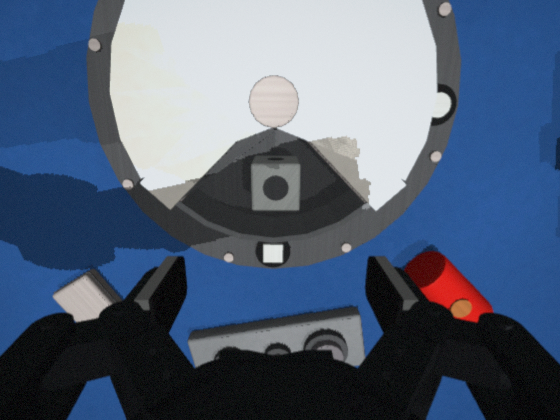

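View pics/s20.png

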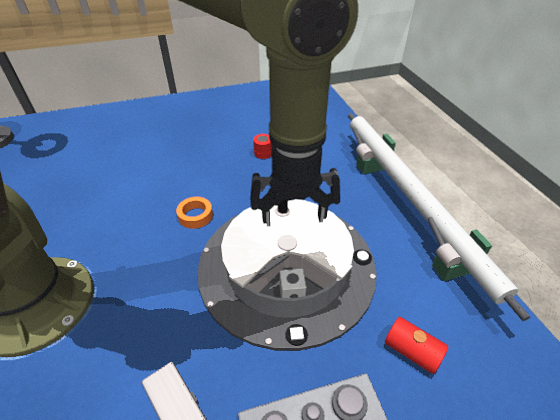

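Emit:
drive_tool --pt "-0.1 -5 0 0 0 0 1" --pt "-0.1 -10 0 0 0 0 1" --pt "-0.1 -15 0 0 0 0 1" --pt "-0.1 -18 0 0 0 0 1" --pt "-0.1 -18 0 0 0 0 1" --pt "-0.1 -18 0 0 0 0 1"

```text
clock: 34.1
ee_pos: [0.5622, 0.0227, 0.2447]
tool_rot: [[0.979, -0.205, -0.003], [-0.205, -0.979, -0.0], [-0.003, 0.001, -1.0]]
ft_force: [1.2, -0.6, -0.7]
finger_gap: 1.002
```

```bash
python3 - <<'E'
from h import *
im,st=snap('wrist','w21')
print(st['ee_pos'],st['joints'].round(2))
goto([.5635,.0228,.118],np.radians(-12),st)
print(proj('wrist',[[.5635,.0228,.138],[.5427,-.075,.089]],st))
E
```

```text
[0.56224211 0.02274528 0.24467712] [ 0.3   0.46 -0.59  1.68  0.28  1.1  -0.58]
shift [ 0.16 -0.04 12.67] rot [0.05 0.17 0.16]
[[278.9290384  208.54563163]
 [277.87099215 286.36594337]]
```

View pics/w21.png

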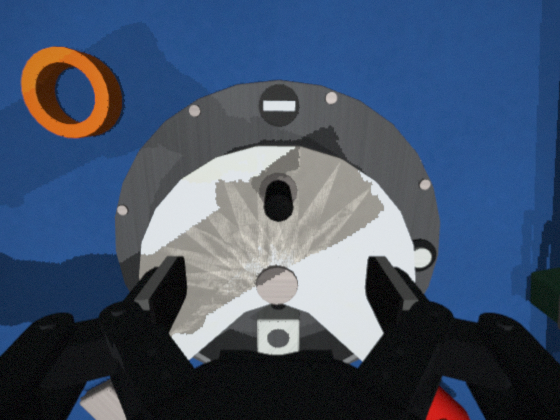

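Emit:
drive_tool --pt "0.2 0 5 0 0 0 1" --pt "0.2 0 10 0 0 0 1" --pt "0.2 0 12.7 0 0 0 1" --pt "0.2 0 12.7 0 0 0 0.4" --pt "0.2 0 12.7 0 0 0 0.2" --pt "0.2 0 12.7 0 0 0 0.2" --pt "0.2 0 12.7 0 0 0 0.2" --pt "0.2 0 12.7 0 0 0 0.2" --pt "0.2 0 12.7 0 0 0 0.2"

```text
clock: 35.05
ee_pos: [0.5657, 0.0218, 0.1212]
tool_rot: [[0.978, -0.208, 0.003], [-0.208, -0.978, -0.0], [0.003, -0.0, -1.0]]
ft_force: [-0.0, 0.3, 4.9]
finger_gap: 0.268
```

```bash
python3 - <<'E'
from h import *
arc([8,16,24,32,40,48,56,64,72,80,87,90])
E
```

```text
r 9.954764010231216 [0.5657484  0.02184268 0.12117879] 0.26789020611676456 [-0.   0.3  4.9]
8 [1.38 0.13]
16 [2.73 0.45]
24 [4.03 0.96]
32 [5.24 1.64]
40 [6.34 2.49]
48 [7.31 3.47]
56 [8.14 4.59]
64 [8.81 5.81]
72 [9.3  7.11]
80 [9.6  8.46]
87 [9.71 9.67]
90 [ 9.71 10.2 ]
```

Emit:
drive_tool --pt "1.38 0.13 0 0 0 8 0.2" --pt "2.73 0.45 0 0 0 16 0.2" --pt "4.03 0.96 0 0 0 24 0.2" --pt "5.24 1.64 0 0 0 32 0.2" --pt "6.34 2.49 0 0 0 40 0.2" --pt "7.31 3.47 0 0 0 48 0.2" --pt "8.14 4.59 0 0 0 56 0.2" --pt "8.81 5.81 0 0 0 64 0.2" --pt "9.3 7.11 0 0 0 72 0.2" --pt "9.6 8.46 0 0 0 80 0.2" --pt "9.71 9.6 0 0 0 86.5 0.2" --pt "9.71 10 0 0 0 89 0.2"

```text
clock: 36.25
ee_pos: [0.6396, -0.0968, 0.1212]
tool_rot: [[-0.195, -0.981, 0.002], [-0.981, 0.195, -0.0], [-0.0, -0.002, -1.0]]
ft_force: [-1.4, 2.3, 5.8]
finger_gap: 0.268
```

Emit:
drive_tool --pt "0 0 0 0 0 0 0.2" --pt "0 0 0 0 0 0 0.5" --pt "0 0 0 0 0 0 1" --pt "0 0 0 0 0 0 1" --pt "0 0 0 0 0 0 1" --pt "0 0 -5 0 0 0 1" --pt "0 0 -10 0 0 0 1" --pt "0 0 -15 0 0 0 1" --pt "0 0 -16 0 0 0 1" --pt "0 0 -16 0 0 0 1"

```text
clock: 37.25
ee_pos: [0.6402, -0.096, 0.2818]
tool_rot: [[-0.19, -0.982, 0.005], [-0.982, 0.19, -0.001], [-0.0, -0.005, -1.0]]
ft_force: [0.0, 0.2, -0.8]
finger_gap: 0.997
```

```bash
python3 - <<'E'
from h import *
im,st=snap('wrist','w22')
print(st['ee_pos'],st['joints'].round(2),st['finger_gap'],st['ft_force'])
C=np.array([.5427,-.075])
d=np.radians([-12,168]); 
print(proj('wrist',[[*(C+.1*np.array([np.cos(d[0]),np.sin(d[0])])),.138],[*C,.089]],st))
crop(im,80,0,400,300,2,'c8')
snap('top','t22')
E
```

```text
[ 0.64016477 -0.09596948  0.28182214] [ 0.16  0.52 -0.09  1.39  0.05  1.23 -1.69] 0.9968776514613603 [ 0.00492312  0.19915935 -0.77770331]
[[275.43541038 195.35808343]
 [273.76912531 268.61504099]]
```

View pics/c8.png

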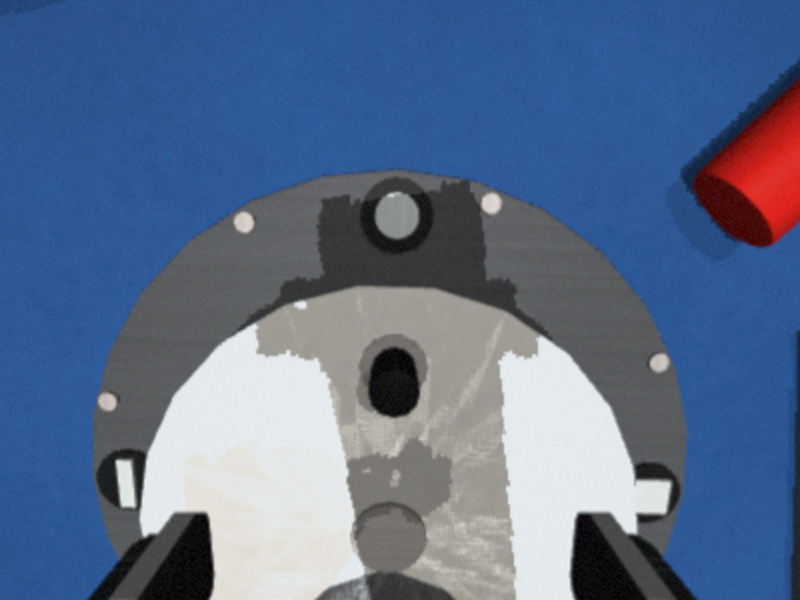

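View pics/t22.png

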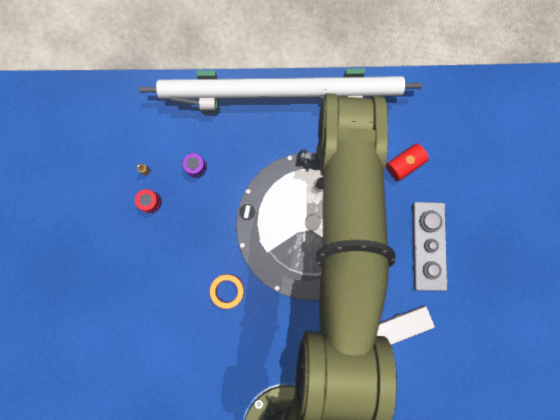

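```bash
python3 - <<'E'
from h import *
a=np.load('pics/w22.npy'); st=dict(ee_pos=a[:3],tool_rot=a[3:].reshape(3,3))
f=lambda p:((p[0]+.5)/2-.5+80,(p[1]+.5)/2-.5)
h=unproj('wrist',[f((390.5,539))],.089,st)[0]; p=unproj('wrist',[f((394,393))],.138,st)[0]; b=unproj('wrist',[f((392.5,369))],.086,st)[0]
m=unproj('wrist',[f((397,216))],.016,st)[0]
an=lambda q:np.degrees(np.arctan2(*(q-h)[:2][::-1])).round(2)
print(h.round(4),'post',p.round(4),an(p),'base',b.round(4),an(b),'mark',m.round(4),an(m),np.linalg.norm((m-h)[:2]),np.linalg.norm((p-h)[:2]))
E
```

```text
[ 0.5416 -0.0762  0.089 ] post [ 0.6395 -0.0968  0.138 ] -11.87 base [ 0.6385 -0.096   0.086 ] -11.51 mark [ 0.7148 -0.1134  0.016 ] -12.11 0.17706226787671459 0.09997537440011717
```

The cover is back over the blank within about 0.6°. Next I go above the keys with the hand shut.

```bash
python3 - <<'E'
from h import *
goto([.478,-.399,.2],np.radians(-101),None)
E
```

```text
shift [32.81 10.    7.82] rot [ 0.11 -0.01  0.06]
```

Emit:
drive_tool --pt "4.1 1.2 0 0 0 0 0" --pt "8.2 2.5 0 0 0 0 0" --pt "12.3 3.7 0 0 0 0 0" --pt "16.4 5 0 0 0 0 0" --pt "20.5 6.2 0 0 0 0 0" --pt "24.6 7.5 0 0 0 0 0" --pt "28.7 8.7 2 0 0 0 0" --pt "32.8 10 4 0 0 0 0" --pt "32.8 10 4 0 0 0 0" --pt "32.8 10 4 0 0 0 0" --pt "32.8 10 4 0 0 0 0"

```text
clock: 38.45
ee_pos: [0.4791, -0.3976, 0.238]
tool_rot: [[-0.189, -0.982, -0.001], [-0.982, 0.189, 0.002], [-0.002, 0.002, -1.0]]
ft_force: [0.0, -0.5, -0.0]
finger_gap: -0.002
```

```bash
python3 - <<'E'
from h import *
im,st=snap('wrist','w23')
print(st['ee_pos'],st['joints'].round(2),st['finger_gap'],st['ft_force'])
print(proj('wrist',[[.5462,-.4026,.042],[.478,-.3985,.042],[.4116,-.3968,.042]],st))
E
```

```text
[ 0.47914532 -0.39761339  0.23799227] [ 0.68  0.51 -0.04  1.53  0.02  1.1  -1.13] -0.002047662595590638 [ 0.04067265 -0.46409161 -0.03829385]
[[268.32640347 115.86410244]
 [277.03714168 182.41055905]
 [286.56577871 239.47871217]]
```

View pics/w23.png

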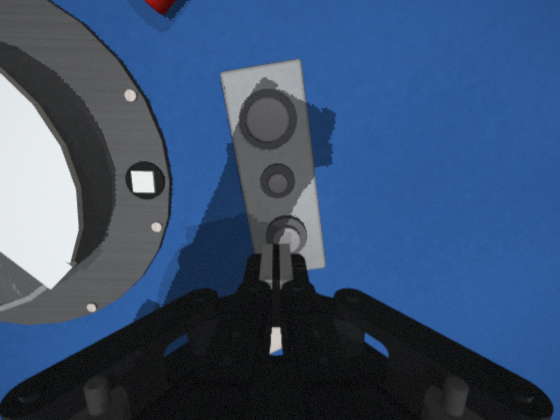

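Emit:
drive_tool --pt "0.1 0.1 5 0 0 0 0" --pt "0.1 0.1 10 0 0 0 0" --pt "0.1 0.1 14 0 0 0 0" --pt "0.1 0.1 16 0 0 0 0" --pt "0.1 0.1 16.5 0 0 0 0" --pt "0.1 0.1 16.8 0 0 0 0" --pt "0.1 0.1 16.8 0 0 0 0"

```text
clock: 39.2
ee_pos: [0.4786, -0.3998, 0.0724]
tool_rot: [[-0.189, -0.982, 0.002], [-0.982, 0.189, -0.001], [0.001, -0.002, -1.0]]
ft_force: [0.8, -1.2, -0.4]
finger_gap: 0.0
```

```bash
python3 - <<'E'
from h import *
im,st=snap('wrist','w24'); snap('side','s24')
print(st['ee_pos'],st['ft_force'])
crop(im,140,60,280,270,2.7,'c9')
E
```

```text
[ 0.4785982  -0.39975451  0.0723874 ] [ 0.78293213 -1.19498521 -0.42936364]
```

View pics/c9.png

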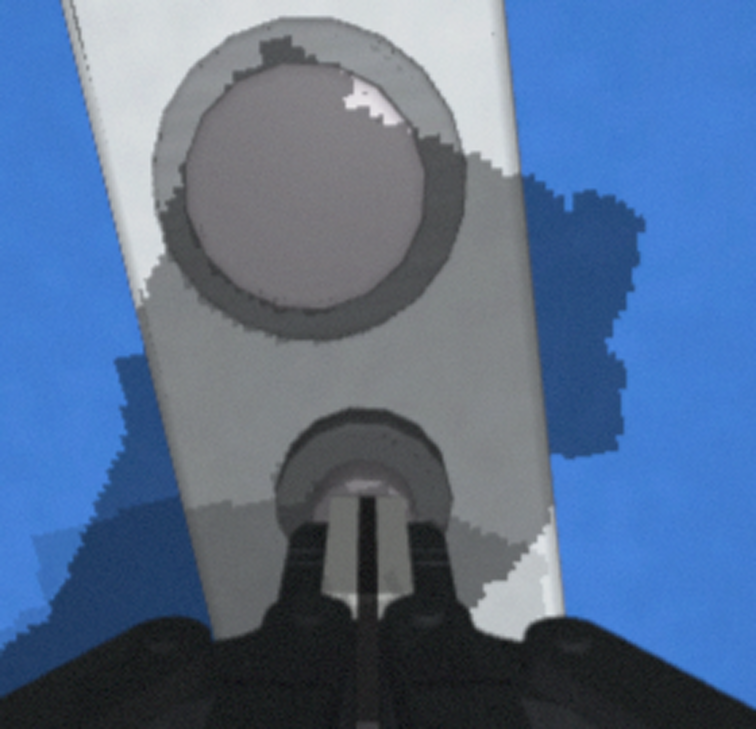

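Emit:
drive_tool --pt "0 0 0.4 0 0 0 0" --pt "0 0 0.8 0 0 0 0" --pt "0 0 1.2 0 0 0 0" --pt "0 0 1.2 0 0 0 0" --pt "0 0 1.2 0 0 0 0"

```text
clock: 39.8
ee_pos: [0.4781, -0.4003, 0.0601]
tool_rot: [[-0.19, -0.982, 0.002], [-0.982, 0.19, -0.001], [0.001, -0.002, -1.0]]
ft_force: [0.3, 0.0, 7.3]
finger_gap: -0.002
```

Emit:
drive_tool --pt "0 0 0.2 0 0 0 0" --pt "0 0 0.3 0 0 0 0" --pt "0 0 0.3 0 0 0 0"

```text
clock: 40.1
ee_pos: [0.4781, -0.4004, 0.0597]
tool_rot: [[-0.19, -0.982, 0.002], [-0.982, 0.19, -0.002], [0.001, -0.003, -1.0]]
ft_force: [-5.8, 5.1, 29.2]
finger_gap: -0.002
```

```bash
python3 - <<'E'
from h import *
im,st=snap('wrist','w25')
crop(im,200,180,150,110,5,'c10')
im,st=snap('side','s25'); print(st['ft_force'],st['ee_pos']); crop(im,230,350,160,70,5,'c11')
E
```

```text
[-4.52740055  5.61407259 29.22970874] [ 0.47813469 -0.40036248  0.05970531]
```

View pics/c10.png

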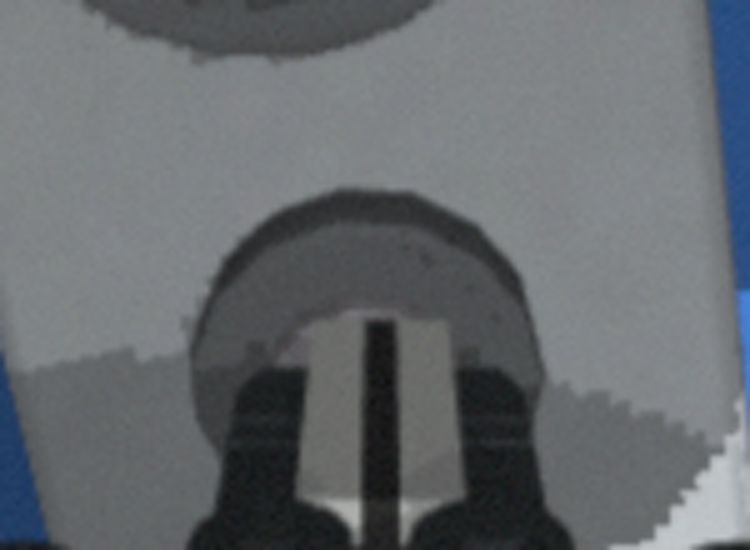

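View pics/c11.png

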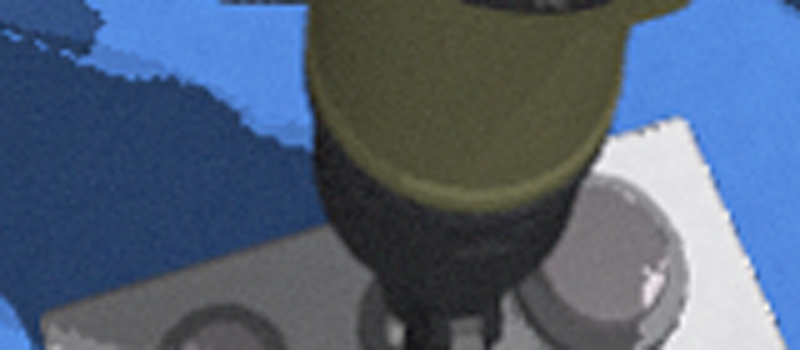

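Emit:
drive_tool --pt "0 0 -0.5 0 0 0 0" --pt "0 0 -0.5 0 0 0 0" --pt "0 0 -0.5 0 0 0 0"

```text
clock: 40.5
ee_pos: [0.4781, -0.4003, 0.0617]
tool_rot: [[-0.19, -0.982, 0.002], [-0.982, 0.19, -0.001], [0.001, -0.002, -1.0]]
ft_force: [1.7, -1.2, 3.8]
finger_gap: -0.001
```

Emit:
drive_tool --pt "0 0 -0.2 0 0 0 0" --pt "0 0 -0.2 0 0 0 0" --pt "0 0 -0.2 0 0 0 0"

```text
clock: 40.8
ee_pos: [0.4777, -0.3999, 0.0632]
tool_rot: [[-0.19, -0.982, 0.0], [-0.982, 0.19, -0.0], [0.0, -0.0, -1.0]]
ft_force: [1.8, -1.1, 3.3]
finger_gap: -0.001
```

Emit:
drive_tool --pt "0 0 -0.2 0 0 0 0" --pt "0 0 -0.2 0 0 0 0" --pt "0 0 -0.2 0 0 0 0"

```text
clock: 41.1
ee_pos: [0.4773, -0.3996, 0.0651]
tool_rot: [[-0.19, -0.982, -0.001], [-0.982, 0.19, 0.0], [-0.0, 0.001, -1.0]]
ft_force: [1.5, -1.4, 1.9]
finger_gap: 0.001
```

Emit:
drive_tool --pt "0 0 -0.2 0 0 0 0" --pt "0 0 -0.2 0 0 0 0" --pt "0 0 -0.2 0 0 0 0"

```text
clock: 41.4
ee_pos: [0.477, -0.3994, 0.067]
tool_rot: [[-0.19, -0.982, -0.001], [-0.982, 0.19, 0.001], [-0.001, 0.001, -1.0]]
ft_force: [0.3, 0.9, 0.0]
finger_gap: -0.002
```

Small key: spring contact ran from 0.0665 to the stop at 0.060, so the full 6 mm. Next is the middle key.

Emit:
drive_tool --pt "0 0 -3 0 0 0 0" --pt "0.4 2.5 -3 0 0 0 0" --pt "0.9 5 -3 0 0 0 0" --pt "1.1 6.55 -3 0 0 0 0" --pt "1.1 6.55 -3 0 0 0 0" --pt "1.1 6.55 -3 0 0 0 0"

```text
clock: 42.0
ee_pos: [0.4115, -0.3982, 0.0974]
tool_rot: [[-0.19, -0.982, 0.0], [-0.982, 0.19, 0.0], [-0.0, -0.0, -1.0]]
ft_force: [0.9, 0.3, -0.4]
finger_gap: -0.002
```

```bash
python3 - <<'E'
from h import *
im,st=snap('wrist','w26'); print(st['ee_pos'],st['ft_force'])
goto([.4112,-.397,.0585],None,st)
print(proj('wrist',[[.5455,-.403,.042],[.4775,-.3995,.042]],st))
E
```

```text
[ 0.41151982 -0.3981654   0.09738384] [ 0.85826223  0.27222669 -0.38006749]
shift [-0.11  0.06  3.89] rot [0. 0. 0.]
[[233.89484637 -16.61742665]
 [255.61636006 124.58244122]]
```

View pics/w26.png

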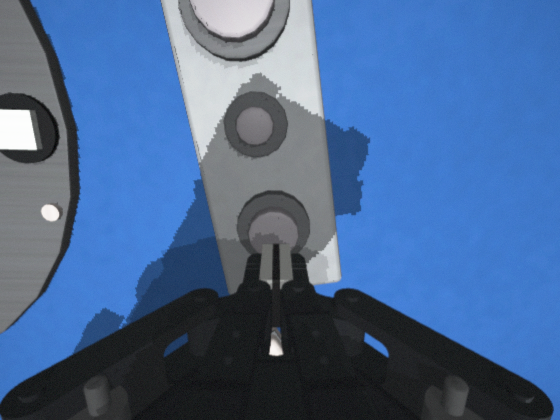

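Emit:
drive_tool --pt "-0.1 0 2.5 0 0 0 0" --pt "-0.1 0 3 0 0 0 0" --pt "-0.1 0 3.4 0 0 0 0" --pt "-0.1 0 3.7 0 0 0 0" --pt "-0.1 0 3.9 0 0 0 0" --pt "-0.1 0 3.9 0 0 0 0" --pt "-0.1 0 3.9 0 0 0 0"

```text
clock: 42.75
ee_pos: [0.412, -0.3965, 0.06]
tool_rot: [[-0.189, -0.982, 0.001], [-0.982, 0.189, 0.0], [-0.0, -0.001, -1.0]]
ft_force: [-2.1, 6.3, 14.8]
finger_gap: -0.003
```

Emit:
drive_tool --pt "0 0 -2 0 0 0 0" --pt "0 0 -4 0 0 0 0" --pt "-0.6 -4.2 -4 0 0 0 0" --pt "-1.2 -8.4 -4 0 0 0 0" --pt "-1.9 -13.2 -4 0 0 0 0" --pt "-1.9 -13.2 -4 0 0 0 0" --pt "-1.9 -13.2 -4 0 0 0 0"

```text
clock: 43.45
ee_pos: [0.5456, -0.4031, 0.098]
tool_rot: [[-0.188, -0.982, 0.0], [-0.982, 0.188, -0.0], [0.0, -0.0, -1.0]]
ft_force: [-1.2, -0.2, 0.4]
finger_gap: 0.004
```

```bash
python3 - <<'E'
from h import *
im,st=snap('wrist','w27'); print(st['ee_pos'],st['ft_force'])
goto([.545,-.4025,.0585],None,st)
E
```

```text
[ 0.5455804  -0.40305811  0.09801015] [-1.16156284 -0.1890277   0.39532221]
shift [-0.04  0.07  3.95] rot [0. 0. 0.]
```

View pics/w27.png

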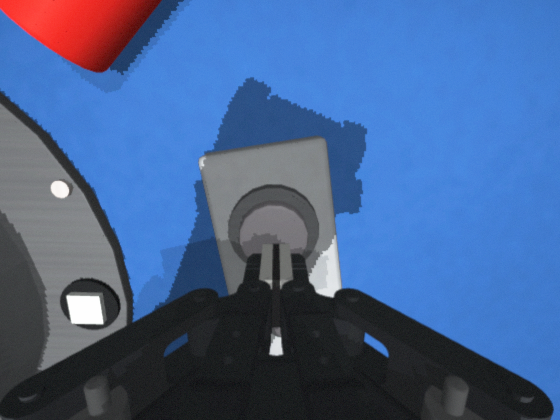

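Emit:
drive_tool --pt "0 0 2.5 0 0 0 0" --pt "0 0 3 0 0 0 0" --pt "0 0 3.4 0 0 0 0" --pt "0 0 3.7 0 0 0 0" --pt "0 0 3.95 0 0 0 0" --pt "0 0 3.95 0 0 0 0" --pt "0 0 3.95 0 0 0 0"

```text
clock: 44.2
ee_pos: [0.5439, -0.4043, 0.0602]
tool_rot: [[-0.191, -0.982, -0.0], [-0.982, 0.191, -0.001], [0.001, -0.0, -1.0]]
ft_force: [-3.8, 1.6, 8.5]
finger_gap: -0.003
```

Emit:
drive_tool --pt "0 0 -2 0 0 0 0" --pt "0 0 -6 0 0 0 0" --pt "0 0 -11 0 0 0 0" --pt "0 0 -16 0 0 0 0" --pt "0 3 -20 0 0 0 0" --pt "3 6 -20 0 0 0 0" --pt "7 9 -20 0 0 0 0" --pt "10 12 -20 0 0 0 0" --pt "10 12 -20 0 0 0 0"

```text
clock: 45.1
ee_pos: [0.4006, -0.4846, 0.2598]
tool_rot: [[-0.2, -0.98, -0.003], [-0.98, 0.2, -0.004], [0.005, 0.002, -1.0]]
ft_force: [-0.3, 0.4, 0.7]
finger_gap: -0.002
```

```bash
python3 - <<'E'
from h import *
im,st=snap('top','t28'); print(st['ee_pos'],st['ft_force']); 
im,_=snap('side','s28')
im,_=snap('wrist','w28')
E
```

```text
[ 0.40055125 -0.4845694   0.25975349] [-0.29946349  0.39262289  0.66693697]
```

View pics/t28.png

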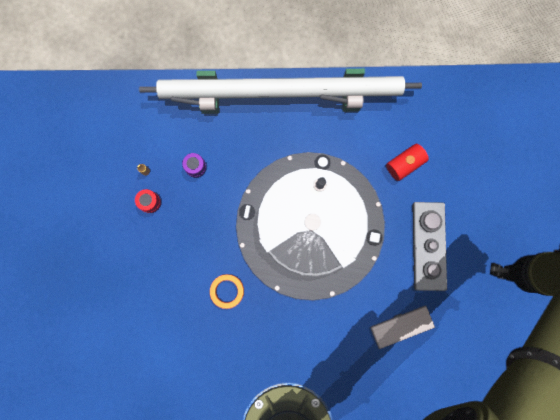

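View pics/s28.png

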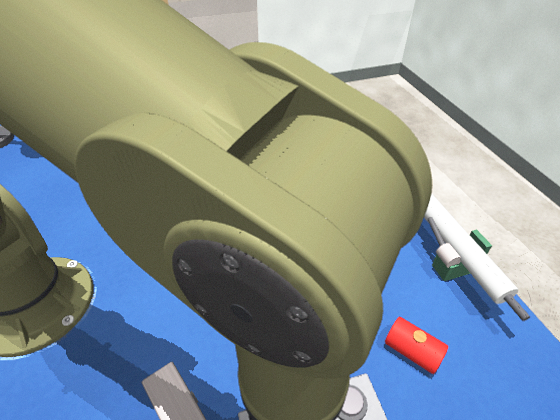

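View pics/w28.png

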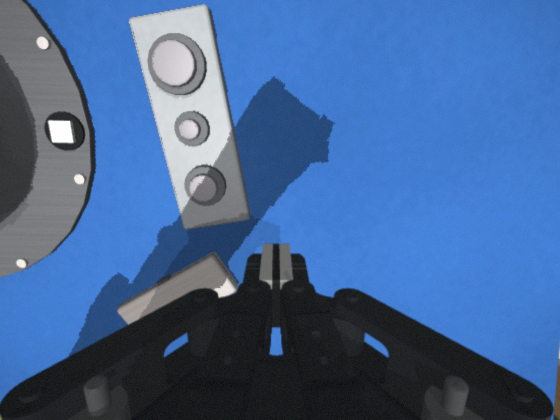

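The top view shows the opening squarely over the blank, the bystanders unmoved and all keys up; the hand is clear. Handing in.

```bash
python3 - <<'E'
from h import *
print(job.finish_job())
E
```

```text
the job is handed in; nothing more can be done
None
```

All three parts are in the pot, the cover is back over the blanked sector, the keys were pressed in order, and the job is handed in; no verdict is reported.

- **Parts:** I put the shoe in the bar compartment, the housing in the round one and the block in the square one. The wrist pictures after each release show each part standing upright in the compartment it was meant for.
- **Cover:** After closing, I measured the post at −11.5° to −11.9° against −12.1° for the round marker. That is within about 0.6°, where roughly 7.6° was allowed.
- **Keys:** I pressed small, middle, then large, and each stopped at a tool height of about 60 mm. On the small key I also checked the spring contact, which started at about 66.5 mm, so it had its full travel. The forces at the stops were 29, 15 and 8.5 N. The last pictures show all three keys up.
- **Left alone:** The mallet, punch and lagging ring, and the purple and red look-alikes, are where they were. The gripper is clear of everything.
- **Disagreement:** One wrist picture was taken while the arm was still moving and differed from the top view by 2 to 4 mm. Readings taken at rest agreed within about 2 mm, and I used those for the parts and the pot centre.

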